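# Lay out the glassware display

## Task

Left and right are as seen from the robot: move the square amber dropper bottle from the upturned glass dish to the right end of the cork block, stand the small screw-capped bottle on the block's left end, and put the little round flask, on its neck as now, in the middle of the dish. Stand the open vial upright on the worktop half-way between the centres of dish and block, in line with them. Knock nothing over and leave the other things where they are.

Things in the scene. Friction and masses are not known exactly. Their poses are not given: they have to be found in the camera images.
- pedestal: The pedestal: a clear, plain crystallising dish standing bottom up and fixed to the worktop, round, 125 mm across and 81 mm high, with a flat closed top. Origin: centre of its underside (on the worktop), so the top is 81 mm above it; z up. It lies about 280 mm (275 to 285) from the cork block, on its left or on its right.
- cork: The brown cork block, fixed to the worktop: 56 mm wide (its x), 150 mm long (its y), 30 mm high. Origin: centre of its underside; z up. Its +y end is always the left end as seen from the robot (world +y), turned by at most half a radian. A bottle stands well on an end when its axis is 47 mm from the block's centre along the length (30 to 64 mm is accepted) and in the middle of its width.
- amber_mid (a point): Square amber (brown glass) dropper bottle with a black dropper cap, at the start standing on the pedestal. 47 x 47 mm, 132 mm high; square up to 79 mm, sloping in to 98 mm, then the round black collar of the cap 33 mm across from 98 to 114 mm, good to grip, and the rubber teat 24 mm across above it. The point is on its axis half-way up, 66 mm above its foot; z up. About 0.19 kg.
- flask_mid (a point): Little clear round flask that stands upside down on its short neck on the worktop, ball upward: ball 51 mm across, widest 55 mm above its foot, whole height 80 mm. The point is on its axis half-way up, 40 mm above its foot; z up. About 0.04 kg.
- vial_mid (a point): Clear open glass vial, the slimmest thing: straight round body 35 mm across up to 43 mm above its foot, then narrowing shoulder to a 24 mm open mouth, 66 mm high. The point is on its axis half-way up, 33 mm above its foot; z up. About 0.03 kg.
- screw_mid (a point): Small clear round bottle closed with a ribbed blue screw cap: body 56 mm across, 105 mm high, the cap 42 mm across from 81 to 105 mm, good to grip. The point is on its axis half-way up, 52.5 mm above its foot; z up. About 0.13 kg. The cap stays on.
- beaker: Bystander: tall clear glass beaker with a spout, 95 x 106 mm, 150 mm high, at the back on the left. Origin: centre of its foot. Leave it alone.
- cup: Bystander: clear cup with a flat blue lid, 109 mm across, 164 mm high, at the back on the right. Origin: centre of its foot. Leave it alone.
- tape: Bystander: roll of brown tape lying flat, 89 mm across, 19 mm high, at the front. Origin: centre of its underside. Leave it alone.
Not all that is in view belongs to the job. There is more than one size of the part that bears screw_mid; the job needs the smallest.

How it is judged:
By the outcome, as a careful person would: the job done as asked, in the order asked, and still so for the second after the job is handed in, with the robot touching nothing.
It also fails if it takes over 120 s, if anything falls off the work surface, if the arm or the gripper's body presses on something with over 40 N, if the wrist force passes 120 N, or if a joint passes its speed limit or range.

## Robot

A 6-joint arm with a two-finger parallel gripper is mounted at the origin on a cart in front of the work surface, level with it; the furniture and walls round the work are solid. World frame = base frame: x ahead of the robot, y to its left, z up, the work surface at z = 0. Lengths are in mm, angles in rad, forces in N, time in s.
With the tool pointing down it reaches from about 350 to 875 mm from the base axis. Payload 4.2 kg.
Tool frame: the origin (TCP) lies at the very end of the fingers, on their centre line; the grasp point (between the pads) lies 19 mm behind it (arm.grasp_offset is the distance from the TCP to the grasp point, in mm); z points along the fingers, y is the direction in which the jaws open and shut (so a half turn about z gives the same grasp; the last joint's range is limited). The gripper opens to 85 mm and grips with 20 to 120 N. Pads are 22 mm wide; open, the fingers measure 114 mm over their backs; the gripper's body (76 mm by 85 mm) begins 54 mm behind the grasp point. The pads swing forward as they close: fully open they stand 13 mm farther back than shut.
Start: joints at [1.561, 0.385, 0.008, 0, -1.194, -0.259], TCP at [165.952, 602.544, 231.312] pointing down, gripper open.
Joint ranges: [-3.14, 3.14], [-1.21, 2.06], [-1.07, 1.41], [-3.16, 2.05], [-2.99, -0.16], [-3.1, 3.1]. Speed limits (rad/s): [2.79, 2.79, 3.14, 3.14, 3.14, 3.14].

## Interface

Orientations are given as a unit quaternion [x, y, z, w].
In Python, from bench import arm gives the robot as it stands.
- The arm moves only by the tool arm_command, never from a script. Its argument "commands" is one flat list of numbers, 4 for each row, row after row: the shift along the tool's x, y, z in m, then the turn about the tool's z in degrees. In form: [tx, ty, tz, roll, tx, ty, tz, roll, ...]. A call has exactly 5 rows; each row shifts and turns the pose as measured when the row begins, along the tool's axes as they then stand; what a row does not reach is not made up. A row lasts 1/10 s, in which the tool goes at most 50 mm and 8.59 degrees, less where a joint would pass 70% of its speed; a pose out of reach is approached as far as the arm can. A call with a gripper value outside its range is refused whole. "jaw" is the opening, from 0 (shut) to 1 (fully open), set as the call begins (left out, the last holds). The fingers move at their own pace and stop on an object; the grip force is fixed at half the most. Time passes only in rows, so rows that do not move let the fingers close, or fill a call up. It gives the time, the measured TCP pose, the force and the opening at its end, in the units of the state.
- arm.read_state(): the state, without advancing time (a new reading comes with each control period).
- arm.get_image(name): name is "scene" or "top" or "wrist"; returns the picture (480x640x3 uint8, red, green, blue); there is no depth.
- arm.camera_info(name): a dict with "camera_matrix" (3x3 intrinsics, pixels), "k1" (the pictures are not rectified: a ray, as slopes to the right and down, at radius r is drawn at 1 + k1 r^2 times it, then the intrinsics apply), "world_from_camera" (4x4, takes a point from camera to world coordinates). Camera axes: x right, y down, z forward; pixel columns grow to the right and rows downward; lengths in mm; the calibration is good to about 2 mm. A picture is of the moment at which its call begins: read the wrist's pose just before it. camera_info takes no time and is no camera call; for the wrist camera it gives the pose at the moment of the call.
- arm.job_done(): hands the job in, once; it reports no verdict.
Trained networks look in the newest picture that a camera, given by its name, has taken for a name from the list of things; names that differ only in an ending like _2 or _b are one class to them, and where a whole thing is asked for, a point or a joint stands for the part that bears it (a point fixed in the world has none). Each returns a list of dicts, best first, with "confidence" (0 to 1); they miss things now and then, are a little off and sometimes report something else, mostly with a low value. They report only what shows in the picture. A call takes as long as a camera call. They do not tell look-alikes from the thing itself.
- arm.regions_of(camera, target): "mask" (480x640 bool, what is visible of it).
- arm.place_of(camera, target): "centre" ([x, y, z] in mm, in the coordinates of the camera as it stood for that picture, good to about 4 mm: a listed point, or the origin of a listed thing).
The state is a dict: "clock": time; "joints": joint angles; "joint_vel": joint speeds; "joint_efforts": joint torques, N m; "position": TCP position; "ee_rot": TCP orientation; "contact_force": force on the tool from outside, world axes, zero at the start; "wrist_torque": the same for the moment, N m; "gripper_width": finger opening in mm.
Only numpy, scipy, OpenCV 4.12 (cv2) and the standard library are available. Lean on these libraries where they do the work, as an engineer would, in place of code of your own. Each camera call takes 0.05 s, during which the arm holds its last target.

## Working session

There is one attempt and no reset: what is moved stays moved. The work goes in short steps, Python scripts to look and compute and a tool call to move; the robot and the scene stay as the last step left them, time stands still between calls to the robot, and variables do not carry over. Pictures are saved under pics/ and viewed, and the job is handed in when it is done.

Besides the shell and the picture viewer there is one more tool, called after "Call:" as a command line: name --argument value ..., lists and objects as JSON in quotes. arm_command: Moves the arm, as the interface text tells. Its arguments: {"type":"object","properties":{"commands":{"type":"array"},"jaw":{"type":"number"}},"required":["commands"]}

```bash
ls; mkdir -p pics; cat > h.py <<'E'
import numpy as np, cv2
from bench import arm
from scipy.spatial.transform import Rotation as R
def snap(n,f):
    i=arm.camera_info(n); im=arm.get_image(n); cv2.imwrite('pics/'+f,im[...,::-1]); return im,i
def towl(i,p):
    T=np.array(i['world_from_camera']); return (T[:3,:3]@np.array(p)+T[:3,3])
def proj(i,P):
    T=np.array(i['world_from_camera']); c=T[:3,:3].T@(np.array(P)-T[:3,3]); s=c[:2]/c[2]; s=s*(1+i['k1']*(s@s)); K=np.array(i['camera_matrix']); return (K[:2,:2]@s+K[:2,2])
def ray(i,px,z):
    K=np.array(i['camera_matrix']); d=(np.array(px,float)-K[:2,2])/np.array([K[0,0],K[1,1]]); s=d.copy()
    for _ in range(20): s=d/(1+i['k1']*(s@s))
    T=np.array(i['world_from_camera']); v=T[:3,:3]@np.array([*s,1]); o=T[:3,3]; return o+v*(z-o[2])/v[2]
E
python3 - <<'E'
from h import *
np.set_printoptions(precision=1,suppress=True)
s=arm.read_state(); print({k:np.round(v,3) for k,v in s.items()})
for n in('scene','top','wrist'):
    im,i=snap(n,n+'0.png'); print(n,np.array(i['world_from_camera']),i['k1'],np.array(i['camera_matrix'])[0])
    if n!='wrist':
        for t in('pedestal','cork','amber_mid','flask_mid','vial_mid','screw_mid','beaker','cup','tape'):
            r=arm.place_of(n,t)
            for d in r: 
                w=towl(i,d['centre']); print(n,t,w,proj(i,w),round(d['confidence'],2))
E
```

```text
pics
{'clock': np.float64(0.0), 'joints': array([ 1.6,  0.4,  0. , -0. , -1.2, -0.3]), 'joint_vel': array([-0., -0.,  0., -0., -0., -0.]), 'joint_efforts': array([  0. , -39.2,  18.8,   4.2,  -0. ,   0. ]), 'position': array([165.8, 602. , 230.2]), 'ee_rot': array([ 1. , -0.1, -0. ,  0. ]), 'contact_force': array([-0.6, -0.8,  0.2]), 'wrist_torque': array([ 0., -0., -0.]), 'gripper_width': np.float64(85.4)}
scene [[   0.6   -0.4    0.7 -348.9]
 [  -0.8   -0.3    0.5 -614.9]
 [  -0.    -0.9   -0.5  666.4]
 [   0.     0.     0.     1. ]] 0.010176494079482892 [440.6   0.  320.4]
scene pedestal [ 580.2 -151.1    2.6] [392.5 278.2] 0.65
scene pedestal [352.8 162.6   2.3] [252.2 279.1] 0.42
scene amber_mid [ 571.3 -142.5  150.7] [391.3 230.5] 0.74
scene flask_mid [475.8 339.3  38.6] [238.5 234.2] 0.49
scene vial_mid [ 487.1 -337.9   35.9] [444.9 309. ] 0.55
scene screw_mid [339.  291.7  69.6] [213.9 247. ] 0.92
scene screw_mid [428.   44.3  54.2] [301.7 264.3] 0.66
scene screw_mid [390.8 -71.7  74.5] [328.4 277.6] 0.65
scene beaker [650.2 419.4   3. ] [259.6 218.8] 0.77
scene cup [ 640.4 -
[... 334 characters left out ...]
  146.4] [391.6 241.5] 0.28
top cork [587.  122.5   1.3] [301.9 221.9] 0.64
top amber_mid [ 573.1 -145.7  146.6] [392.1 242.6] 0.84
top flask_mid [475.8 341.2  42.7] [213.9 215.7] 0.56
top vial_mid [ 499.3 -338.9   36.6] [443.5 313.8] 0.57
top screw_mid [390.7 -74.1  72.6] [333.8 301.9] 0.95
top screw_mid [341.3 291.6  71.3] [201.4 258.4] 0.7
top screw_mid [432.4  41.1  53. ] [301.4 272.1] 0.6
top beaker [656.6 415.4   1.4] [227.  165.1] 0.57
top cup [ 641.2 -415.6    2.1] [485.5 284.8] 0.6
top tape [354.1 167.8   4.2] [247.3 283.2] 0.58
wrist [[ -0.3  -0.9  -0.3 236.8]
 [ -1.    0.3   0.1 581.8]
 [ -0.    0.3  -1.  374. ]
 [  0.    0.    0.    1. ]] -0.016645421258553533 [414.2   0.  322.8]
```

View pics/scene0.png

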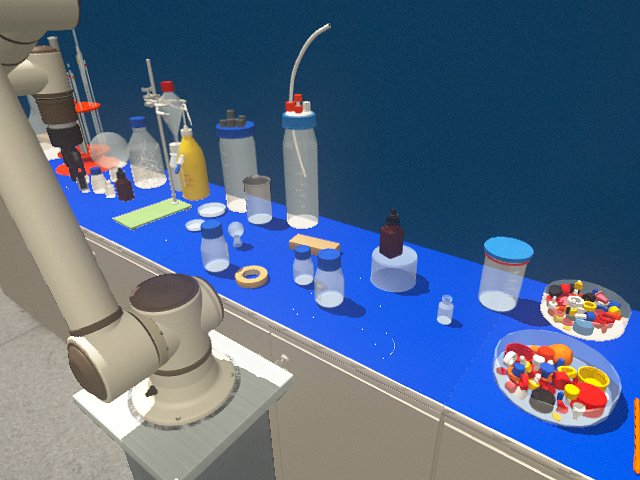

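View pics/top0.png

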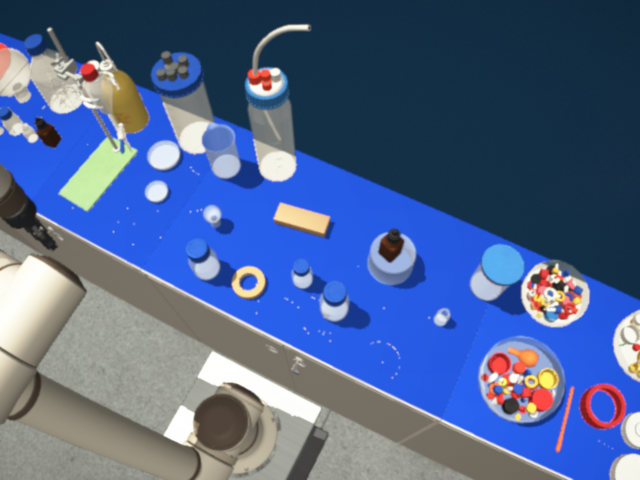

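View pics/wrist0.png

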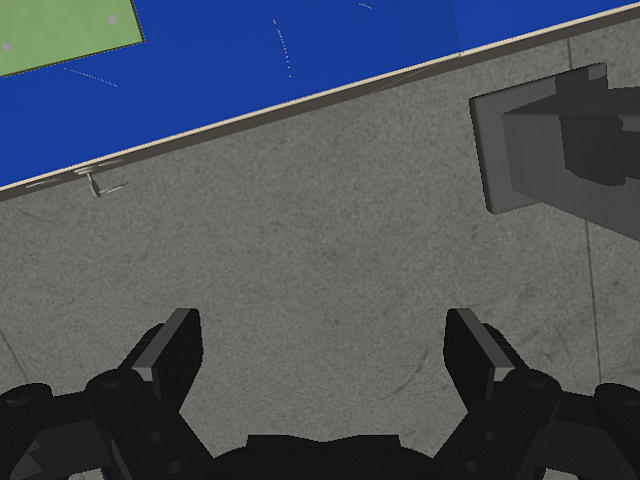

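Candidates in the top picture:
- **Screw bottle:** bottles at (201,258), (334,302) and (302,272). The networks put their mid-points at z 71, 73 and 53, so the smallest is the one at (302,272).
- **Amber bottle:** the one on the dish at (392,243), against small dark ones far left at (45,132).
- **Flask:** (213,216).
- **Vial:** (443,315).

Next I'll check these in a close crop and measure the orientations.

```bash
python3 - <<'E'
from h import *
np.set_printoptions(precision=1,suppress=True)
im,i=snap('top','t1.png')
a=im[180:340,190:460]; cv2.imwrite('pics/crop1.png',cv2.resize(a,None,fx=2.9,fy=2.9,interpolation=cv2.INTER_CUBIC)[...,::-1])
for n in('top','scene'):
    im,i=snap(n,n+'1.png')
    r=arm.regions_of(n,'cork')
    for d in r[:2]:
        m=d['mask'].astype(np.uint8); c=max(cv2.findContours(m,0,2)[0],key=cv2.contourArea)
        W=np.array([ray(i,p[0],30)[:2] for p in c],np.float32); print(n,d['confidence'],m.sum(),cv2.minAreaRect(W))
    r=arm.place_of(n,'cork')
    for d in r: print(towl(i,d['centre']),d['confidence'])
print(R.from_quat(arm.read_state()['ee_rot']).as_matrix())
E
```

```text
top 0.61 1180 ((580.9646606445312, 118.31083679199219), (68.51985931396484, 154.47190856933594), 8.670086860656738)
[590.1 119.4   2.6] 0.6
scene 0.62 576 ((563.2939453125, 111.79289245605469), (99.6103744506836, 164.90765380859375), 8.693448066711426)
[584.1 121.6   0.4] 0.79
[353.1 163.8   1.1] 0.49
[[ 1.  -0.3 -0. ]
 [-0.3 -1.  -0. ]
 [-0.   0.  -1. ]]
```

View pics/crop1.png

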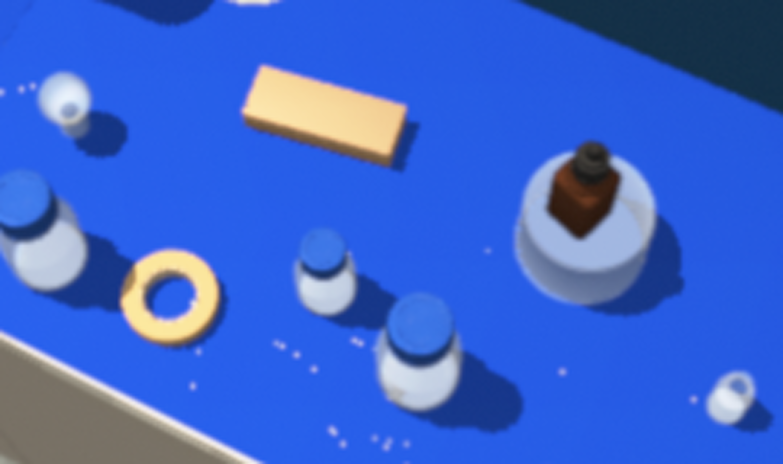

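The crop shows the smallest screw bottle at crop (325,272), the amber bottle on the dish at (585,190), the flask at (68,105), the vial at (732,395) and the cork at (325,113). I'm moving over the dish now for a close look.

```bash
cat >> h.py <<'E'
def plan(x,y,z,yaw=None):
    s=arm.read_state(); M=R.from_quat(s['ee_rot']).as_matrix(); p=np.array(s['position'])
    cy=np.degrees(np.arctan2(M[1,0],M[0,0])); d=M.T@(np.array([x,y,z])-p)
    print('clk %.2f pos %s yaw %.1f tilt %s local d(m) %s'%(s['clock'],np.round(p,1),cy,np.round(M[:2,2],3),np.round(d/1000,4)), 'roll', None if yaw is None else round(cy-yaw,1),'F',np.round(s['contact_force'],1),'w',round(float(s['gripper_width']),1))
E
python3 - <<'E'
from h import *
plan(530,-145,330,0)
E
```

```text
clk 1.40 pos [165.9 602.5 231.3] yaw -15.4 tilt [-0. -0.] local d(m) [ 0.5495  0.624  -0.0987] roll -15.4 F [-0.8  0.6  0.3] w 85.2
```

Call:
arm_command --commands '[0.027,0.031,-0.01,0,0.027,0.031,-0.01,0,0.027,0.031,-0.01,0,0.027,0.031,-0.01,0,0.027,0.031,-0.01,0]' --jaw 1

```text
clock: 1.9
position: [255.6, 414.6, 279.3]
ee_rot: [0.991, -0.131, 0.0, 0.003]
contact_force: [0.8, 0.0, 0.4]
gripper_width: 85.4
```

Call:
arm_command --commands '[0.027,0.031,-0.01,0,0.027,0.031,-0.01,0,0.027,0.031,-0.01,0,0.027,0.031,-0.01,0,0.027,0.031,-0.01,0]'

```text
clock: 2.4
position: [347.7, 221.7, 333.8]
ee_rot: [0.992, -0.129, 0.001, 0.001]
contact_force: [0.3, 0.7, -0.7]
gripper_width: 85.2
```

Call:
arm_command --commands '[0.027,0.031,0,0,0.027,0.031,0,0,0.027,0.031,0,0,0.027,0.031,0,0,0.027,0.031,0,0]'

```text
clock: 2.9
position: [440.9, 29.2, 338.6]
ee_rot: [0.992, -0.128, 0.005, -0.003]
contact_force: [1.3, -0.2, -0.0]
gripper_width: 85.3
```

```bash
python3 - <<'E'
from h import *
plan(530,-145,330,0)
snap('wrist','w1.png')
E
```

```text
clk 2.90 pos [440.9  29.2 338.6] yaw -14.7 tilt [0.012 0.005] local d(m) [0.1304 0.1459 0.0087] roll -14.7 F [ 1.3 -0.2 -0. ] w 85.3
```

View pics/w1.png

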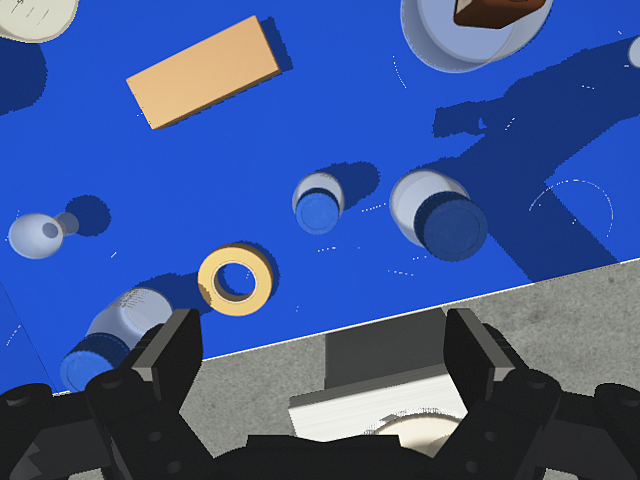

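The wrist view shows the small screw bottle at (320,205), with the larger one at (440,215). The cork is at (205,72), the flask at (45,235), and the dish with the amber bottle at (478,30).

```bash
python3 - <<'E'
from h import *
np.set_printoptions(precision=1,suppress=True)
im,i=snap('wrist','w2.png')
r=arm.regions_of('wrist','cork')
hsv=cv2.cvtColor(im,cv2.COLOR_RGB2HSV)
for d in r[:1]:
    m=d['mask'].astype(np.uint8); c=max(cv2.findContours(m,0,2)[0],key=cv2.contourArea)
    W=np.array([ray(i,p[0],30)[:2] for p in c],np.float32); print(d['confidence'],m.sum(),cv2.minAreaRect(W))
# top face corners
for p in [(127,79),(255,16),(281,71),(153,129)]: print('corner',ray(i,p,30))
for t in('cork','screw_mid','flask_mid','pedestal','amber_mid','vial_mid'):
    for d in arm.place_of('wrist',t): print(t,towl(i,d['centre']),proj(i,towl(i,d['centre'])),round(d['confidence'],2))
plan(500,-145,330,0)
E
```

```text
0.84 9099 ((584.009521484375, 120.30043029785156), (60.77475357055664, 153.12257385253906), 8.971729278564453)
corner [603.1 191.8  30. ]
corner [624.2  46.6  30. ]
corner [568.5  36.3  30. ]
corner [549.2 184.   30. ]
cork [585.7 120.4   3. ] [205.1  79.2] 0.61
screw_mid [432.3  38.2  50.8] [314.1 202.4] 0.86
screw_mid [341.2 288.6  75.5] [118.2 342.3] 0.57
flask_mid [473.4 343.6  38.3] [ 43.2 234.9] 0.83
pedestal [ 584.  -151.4   -1.3] [451.    9.8] 0.72
clk 3.35 pos [440.3  32.  338.2] yaw -14.6 tilt [0. 0.] local d(m) [0.1 0.2 0. ] roll -14.6 F [ 0.2 -0.1  0. ] w 85.5
```

Call:
arm_command --commands '[0.022,0.026,0,-3,0.022,0.026,0,-3,0.022,0.026,0,-3,0.022,0.026,0,-3,0.022,0.026,0,-3]'

```text
clock: 3.85
position: [532.3, -107.6, 340.9]
ee_rot: [1.0, 0.019, 0.008, -0.003]
contact_force: [-0.3, 0.8, 0.8]
gripper_width: 85.3
```

```bash
python3 - <<'E'
from h import *
np.set_printoptions(precision=1,suppress=True)
plan(500,-145,330,0)
im,i=snap('wrist','w3.png')
for t in('pedestal','amber_mid','vial_mid','cork','screw_mid'):
    for d in arm.place_of('wrist',t): print(t,towl(i,d['centre']),proj(i,towl(i,d['centre'])),round(d['confidence'],2))
plan(500,-145,330,0)
E
```

```text
clk 3.85 pos [ 532.3 -107.6  340.9] yaw 2.1 tilt [0. 0.] local d(m) [-0.  0.  0.] roll 2.1 F [-0.3  0.8  0.8] w 85.3
pedestal [ 582.8 -151.8   -4.1] [364.  140.9] 0.73
pedestal [ 572.2 -142.   148.4] [367.8 162.9] 0.24
amber_mid [ 573.2 -143.6  145.4] [369.5 161.4] 0.64
amber_mid [ 637.8 -414.9   -2.9] [601.  100.5] 0.6
vial_mid [ 493.8 -337.9   31.9] [526.2 229.8] 0.81
cork [587.1 121.4   1. ] [124.7 128.5] 0.64
screw_mid [392.6 -70.3  67.3] [285.4 317. ] 0.94
screw_mid [434.6  37.3  48.5] [191.8 271.9] 0.85
clk 4.15 pos [ 531.2 -106.5  340.6] yaw 2.0 tilt [0. 0.] local d(m) [-0.  0.  0.] roll 2.0 F [0.1 0.1 0.4] w 85.5
```

View pics/w3.png

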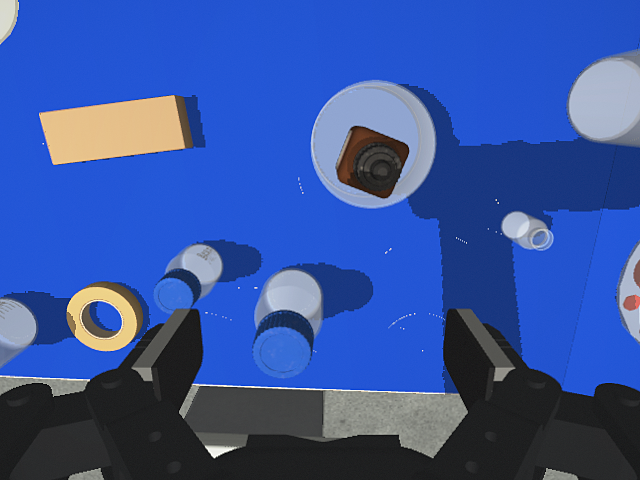

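```bash
cat >> h.py <<'E'
def circ(im,i,x,y,z,r,col):
    P=np.array([proj(i,(x+r*np.cos(t),y+r*np.sin(t),z)) for t in np.linspace(0,2*np.pi,49)]); cv2.polylines(im,[np.round(P*8).astype(int)],True,col,1,cv2.LINE_AA,3)
def sq(im,i,x,y,z,w,l,yaw,col):
    a=np.radians(yaw); P=[proj(i,(x+u*w/2*np.cos(a)-v*l/2*np.sin(a),y+u*w/2*np.sin(a)+v*l/2*np.cos(a),z)) for u,v in((1,1),(1,-1),(-1,-1),(-1,1))]
    cv2.polylines(im,[np.round(np.array(P)*8).astype(int)],True,col,1,cv2.LINE_AA,3)
def crop(im,x0,y0,x1,y1,f,name):
    a=im[y0:y1,x0:x1]; cv2.imwrite('pics/'+name,cv2.resize(a,None,fx=f,fy=f,interpolation=cv2.INTER_CUBIC)[...,::-1])
E
python3 - <<'E'
from h import *
im,i=snap('wrist','w4.png'); im=im.copy()
im=cv2.resize(im,None,fx=1,fy=1)
circ(im,i,572.8,-144,213,12,(255,255,0))
circ(im,i,572.8,-144,195,16.5,(0,255,0))
sq(im,i,572.8,-144,160,47,47,-24,(255,255,0))
sq(im,i,572.8,-144,81,47,47,-24,(0,255,255))
circ(im,i,583,-152,81,62.5,(255,0,0))
sq(im,i,586.5,120,30,56,150,8.8,(255,0,0))
circ(im,i,433.5,38.5,105,21,(255,255,0))
circ(im,i,433.5,38.5,0,28,(255,0,0))
crop(im,20,70,460,330,1.8,'ov1.png')
E
```

```text
(no output)
```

View pics/ov1.png

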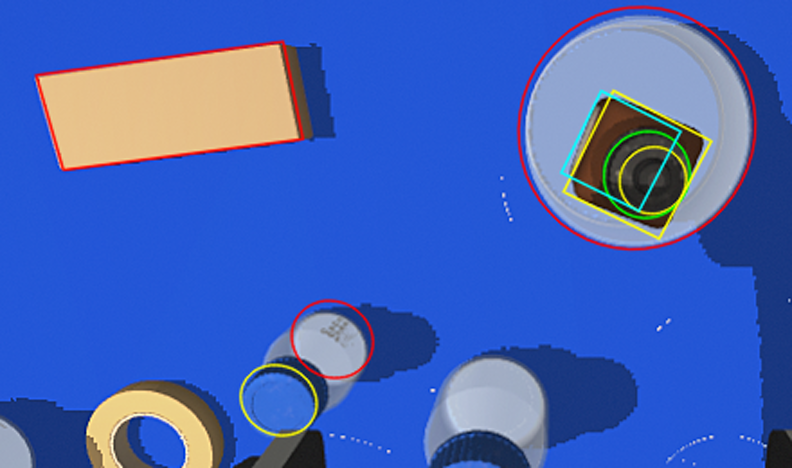

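The overlays fit: cork (586.5,120.5) at yaw 8.8°, screw bottle (433.5,38.5), amber bottle (575,-144.5) at yaw -24°, dish (582.5,-153).

Call:
arm_command --commands '[0,0,0.01,6,0,0,0.01,6,0,0,0.01,6,0,0,0.01,6,0,0,0.01,2]'

```text
clock: 4.7
position: [530.7, -100.7, 294.3]
ee_rot: [0.977, -0.213, 0.011, -0.007]
contact_force: [-0.8, -0.5, 0.3]
gripper_width: 85.6
```

```bash
python3 -c "
from h import *
plan(575,-144.5,250,-24)"
```

```text
clk 4.70 pos [ 530.7 -100.7  294.3] yaw -24.6 tilt [0.025 0.008] local d(m) [0.0577 0.0222 0.045 ] roll -0.6 F [-0.8 -0.5  0.3] w 85.6
```

Call:
arm_command --commands '[0.014,0.006,0.01,0,0.014,0.006,0.01,0,0.014,0.006,0.01,0,0.014,0.005,0.01,0,0,0,0,0]'

```text
clock: 5.2
position: [575.9, -145.6, 252.5]
ee_rot: [0.978, -0.21, 0.012, -0.007]
contact_force: [-0.6, 0.9, -0.3]
gripper_width: 85.5
```

```bash
python3 -c "
from h import *
plan(575,-144.5,250,-24)"
```

```text
clk 5.20 pos [ 575.9 -145.6  252.5] yaw -24.3 tilt [0.026 0.008] local d(m) [-0.0014 -0.0006  0.0025] roll -0.3 F [-0.6  0.9 -0.3] w 85.5
```

```bash
python3 - <<'E'
from h import *
im,i=snap('wrist','w5.png'); im=im.copy()
circ(im,i,575,-144.5,213,12,(255,255,0))
circ(im,i,575,-144.5,195,16.5,(0,255,0))
sq(im,i,575,-144.5,160,47,47,-24,(255,255,0))
crop(im,120,150,520,450,2,'ov2.png')
plan(575,-144.5,169,-24)
E
```

```text
clk 5.25 pos [ 575.7 -145.4  253.3] yaw -24.3 tilt [0.027 0.008] local d(m) [-0.0027  0.001   0.0843] roll -0.3 F [ 0.5  1.  -0. ] w 85.4
```

View pics/ov2.png

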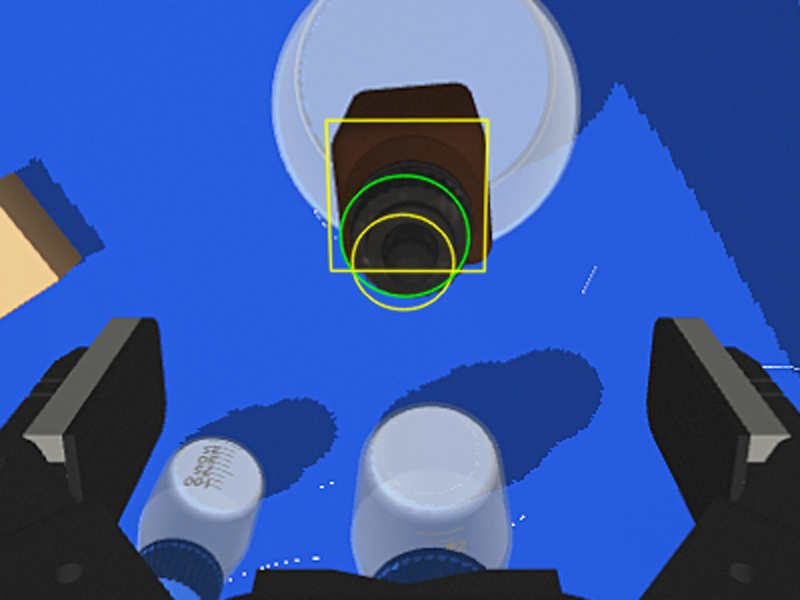

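Call:
arm_command --commands '[0,0.001,0.02,0,0,0.001,0.02,0,-0.001,0,0.02,0,0,0,0.015,0,0,0,0.006,0]'

```text
clock: 5.75
position: [579.0, -147.7, 173.1]
ee_rot: [0.978, -0.21, 0.016, -0.007]
contact_force: [-0.6, -0.2, -0.5]
gripper_width: 85.4
```

```bash
python3 - <<'E'
from h import *
im,i=snap('wrist','w6.png')
plan(576.5,-146,169,-24)
E
```

```text
clk 5.80 pos [ 578.7 -147.6  172.6] yaw -24.3 tilt [0.034 0.007] local d(m) [-0.0028 -0.0005  0.0036] roll -0.3 F [-0.7 -0.  -1. ] w 85.1
```

View pics/w6.png

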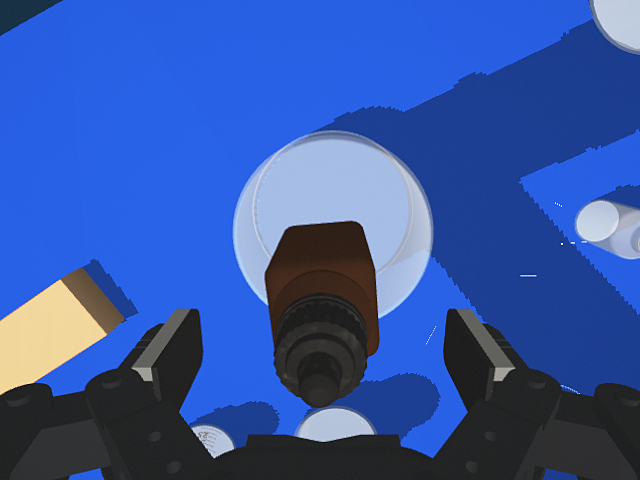

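Call:
arm_command --commands '[-0.002,0,0.003,0,0,0,0,0,0,0,0,0,0,0,0,0,0,0,0,0]'

```text
clock: 6.3
position: [578.9, -146.9, 173.2]
ee_rot: [0.978, -0.209, 0.019, -0.007]
contact_force: [0.6, -0.2, 0.7]
gripper_width: 85.4
```

Call:
arm_command --commands '[0,0,0,0,0,0,0,0,0,0,0,0,0,0,0,0,0,0,0,0]' --jaw 0

```text
clock: 6.8
position: [579.5, -147.1, 174.4]
ee_rot: [0.978, -0.209, 0.02, -0.007]
contact_force: [-0.0, -0.3, -1.5]
gripper_width: 31.1
```

Call:
arm_command --commands '[0,0,0,0,0,0,0,0,0,0,0,0,0,0,0,0,0,0,0,0]'

```text
clock: 7.3
position: [579.7, -147.1, 174.4]
ee_rot: [0.978, -0.209, 0.02, -0.007]
contact_force: [0.2, -0.5, 1.1]
gripper_width: 31.6
```

```bash
python3 - <<'E'
from h import *
im,i=snap('wrist','w7.png')
plan(594,74,200,8.8)
E
```

```text
clk 7.35 pos [ 579.6 -147.1  174.3] yaw -24.2 tilt [0.042 0.005] local d(m) [-0.0765 -0.2082 -0.0238] roll -33.0 F [-0.1  0.4  0.3] w 31.5
```

View pics/w7.png

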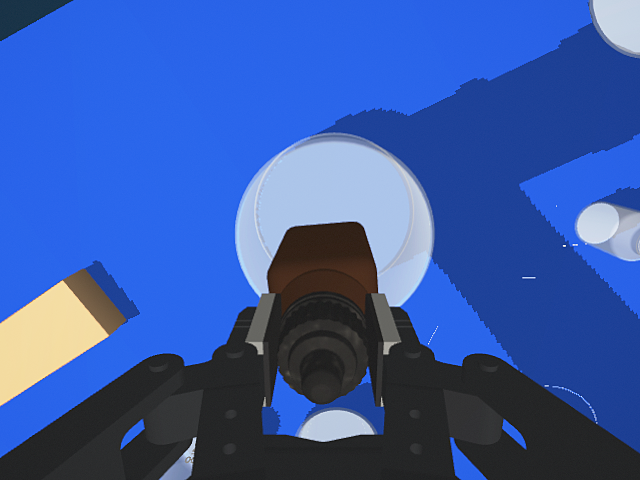

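Call:
arm_command --commands '[0,0,-0.006,0,0,0,-0.01,0,0,0,-0.01,0,0,0,-0.005,0,0,0,0,0]'

```text
clock: 7.85
position: [577.1, -147.1, 206.8]
ee_rot: [0.978, -0.209, 0.019, -0.007]
contact_force: [0.4, -0.2, -1.7]
gripper_width: 31.6
```

Call:
arm_command --commands '[-0.004,-0.01,0,0,-0.007,-0.02,0,0,-0.008,-0.022,0,0,-0.008,-0.022,0,0,-0.008,-0.022,0,0]'

```text
clock: 8.35
position: [583.6, -42.0, 206.8]
ee_rot: [0.977, -0.212, 0.018, -0.007]
contact_force: [-0.1, -0.2, -1.3]
gripper_width: 31.2
```

```bash
python3 - <<'E'
from h import *
im,i=snap('wrist','w8.png')
plan(594,74,200,8.8)
E
```

```text
clk 8.40 pos [584.  -39.1 206.7] yaw -24.4 tilt [0.038 0.008] local d(m) [-0.0378 -0.1069  0.008 ] roll -33.2 F [ 0.1  1.3 -2.4] w 31.7
```

View pics/w8.png

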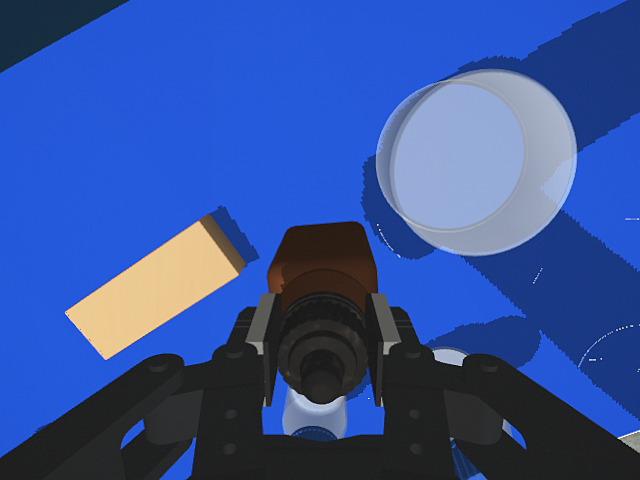

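Call:
arm_command --commands '[-0.008,-0.021,0,0,-0.008,-0.021,0,0,-0.008,-0.021,0,0,-0.007,-0.021,0,0,-0.004,-0.015,0,0]'

```text
clock: 8.9
position: [590.9, 72.2, 206.1]
ee_rot: [0.977, -0.21, 0.016, -0.008]
contact_force: [-0.1, 0.6, -2.1]
gripper_width: 31.1
```

Call:
arm_command --commands '[0,0,0,-6.5,0,0,0,-6.5,0,0,0,-6.5,0,0,0,-6.5,0,0,0,-5]'

```text
clock: 9.4
position: [590.2, 77.0, 204.4]
ee_rot: [0.997, 0.071, 0.016, -0.003]
contact_force: [-0.6, -0.3, -2.1]
gripper_width: 31.3
```

```bash
python3 - <<'E'
from h import *
np.set_printoptions(precision=1,suppress=True)
plan(594,74,180,8.8)
im,i=snap('wrist','w9.png')
for d in arm.place_of('wrist','cork'): print(towl(i,d['centre']),d['confidence'])
for n in('top','scene','wrist'):
    im,i=snap(n,n+'9.png')
    for d in arm.place_of(n,'amber_mid'): print(n,towl(i,d['centre']),d['confidence'])
plan(594,74,180,8.8)
E
```

```text
clk 9.40 pos [590.2  77.  204.4] yaw 8.2 tilt [0. 0.] local d(m) [0. 0. 0.] roll -0.6 F [-0.6 -0.3 -2.1] w 31.3
[586.6 122.8   1. ] 0.83
scene [583.   76.9 179.8] 0.8
wrist [586.   73.8 176.4] 0.9
clk 9.80 pos [590.4  76.6 204.7] yaw 7.9 tilt [0. 0.] local d(m) [0. 0. 0.] roll -0.9 F [-0.   0.3 -2.6] w 31.4
```

View pics/w9.png

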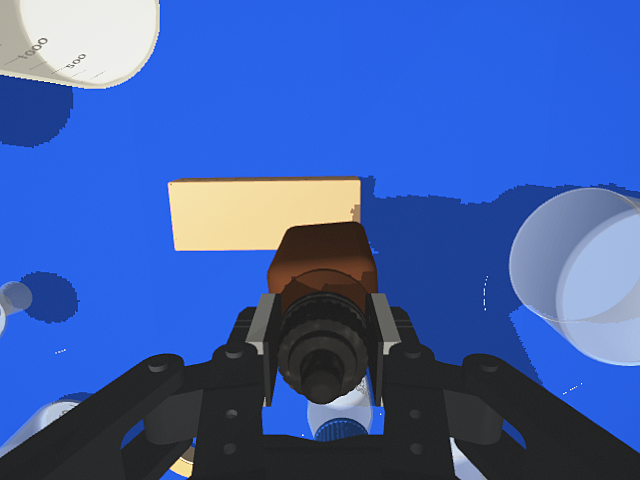

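```bash
sed -i '1a np.set_printoptions(suppress=True)' h.py; python3 - <<'E'
from h import *
plan(598,75.5,130,8.8)
E
```

```text
clk 9.80 pos [590.4  76.6 204.7] yaw 7.9 tilt [0.032 0.008] local d(m) [0.0049 0.0025 0.0749] roll -0.9 F [-0.   0.3 -2.6] w 31.4
```

Call:
arm_command --commands '[0.001,0.001,0.015,-0.5,0.001,0.001,0.018,-0.5,0.001,0,0.018,0,0.001,0,0.015,0,0,0,0.004,0]'

```text
clock: 10.3
position: [598.6, 76.0, 134.8]
ee_rot: [0.997, 0.076, 0.019, -0.003]
contact_force: [-0.9, -0.2, -2.0]
gripper_width: 31.4
```

```bash
python3 - <<'E'
from h import *
np.set_printoptions(precision=1,suppress=True)
im,i=snap('wrist','w10.png'); im=im.copy()
sq(im,i,586.5,120.5,30,56,150,8.8,(255,0,0)); cv2.imwrite('pics/w10.png',im[...,::-1])
for d in arm.place_of('wrist','amber_mid'): print(towl(i,d['centre']),d['confidence'])
for n in('top','scene'):
    im,i=snap(n,n+'10.png')
    for d in arm.place_of(n,'amber_mid'): print(n,towl(i,d['centre']),d['confidence'])
    if n=='scene': crop(im,240,180,400,300,5,'s10.png')
plan(598,75.5,124,8.8)
E
```

```text
[590.8  76.4 107.5] 0.75
top [591.2  74.9 107.9] 0.91
scene [591.1  77.2 111.6] 0.82
clk 10.60 pos [600.1  76.5 137.8] yaw 8.8 tilt [0. 0.] local d(m) [-0.  0.  0.] roll -0.0 F [ 0.6 -0.6 -2.1] w 31.5
```

View pics/w10.png

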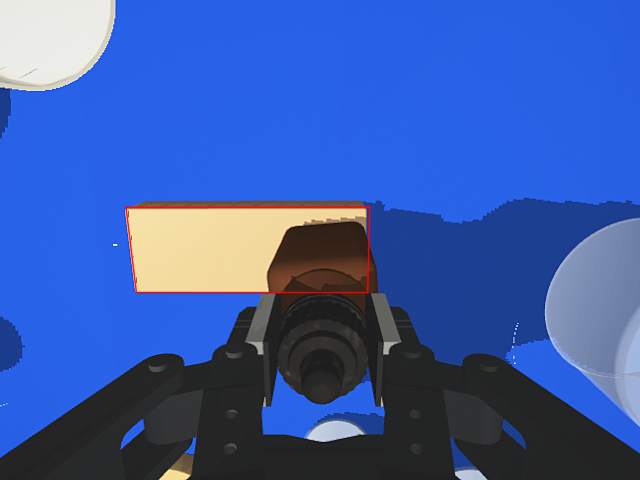

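View pics/s10.png

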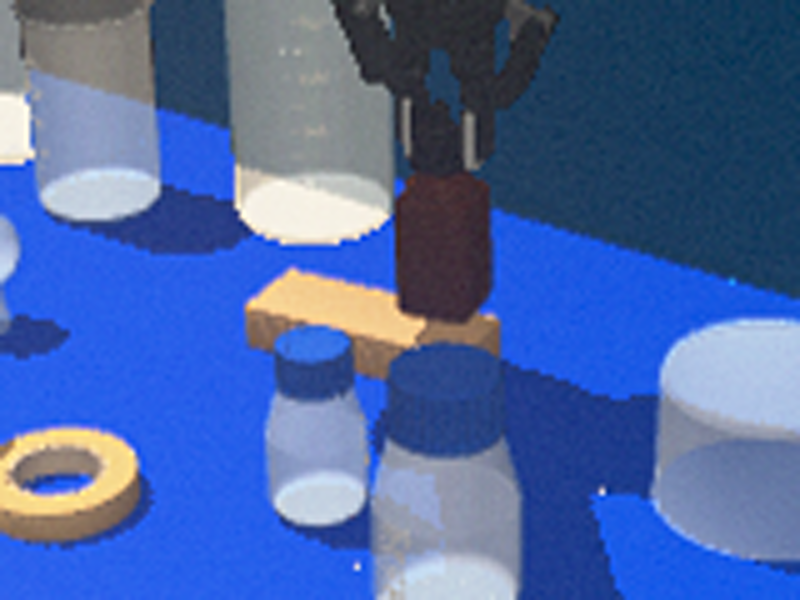

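Call:
arm_command --commands '[0.002,0.001,0.005,0,0,0,0.005,0,0,0,0.004,0,0,0,0.002,0,0,0,0,0]'

```text
clock: 11.1
position: [604.9, 76.4, 123.7]
ee_rot: [0.997, 0.077, 0.024, -0.004]
contact_force: [-1.6, -0.2, -0.1]
gripper_width: 31.2
```

```bash
python3 - <<'E'
from h import *
plan(600,75.5,123,8.8)
E
```

```text
clk 11.10 pos [604.9  76.4 123.7] yaw 8.8 tilt [0.048 0.013] local d(m) [-0.005   0.0002  0.0004] roll 0.0 F [-1.6 -0.2 -0.1] w 31.2
```

```bash
python3 - <<'E'
from h import *
np.set_printoptions(precision=1,suppress=True)
for n in('wrist','top','scene'):
    im,i=snap(n,n+'11.png'); im=im.copy()
    for d in arm.place_of(n,'amber_mid'): print(n,towl(i,d['centre']),d['confidence'])
    if n=='scene': crop(im,240,180,400,300,5,'s11.png')
    if n=='wrist':
        sq(im,i,586.5,120.5,30,56,150,8.8,(255,0,0)); sq(im,i,593.7,74,30,47,47,8.8,(255,255,0));crop(im,120,150,520,450,2,'w11c.png')
plan(600,75.5,123,8.8)
E
```

```text
wrist [598.2  76.6  95.8] 0.87
top [598.2  74.9  97.9] 0.63
scene [472.9 344.7  39.7] 0.66
scene [595.6  76.1  98.4] 0.65
clk 11.40 pos [604.8  76.4 123.7] yaw 8.8 tilt [0. 0.] local d(m) [-0.  0.  0.] roll 0.0 F [-1.  -0.3  0.4] w 31.5
```

View pics/w11c.png

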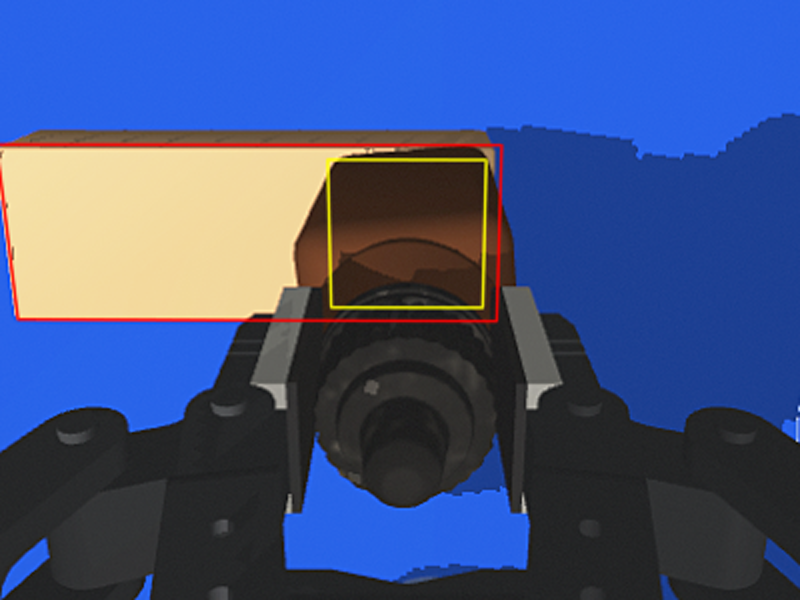

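View pics/s11.png

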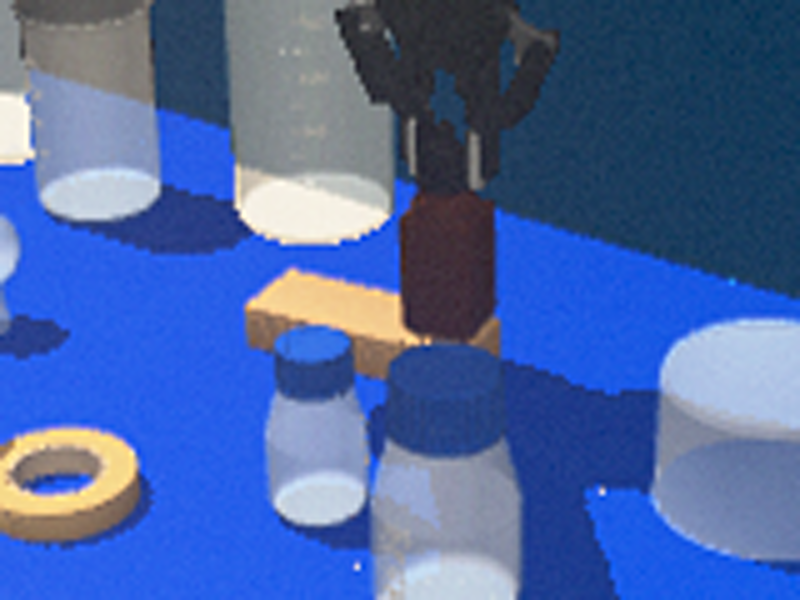

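Call:
arm_command --commands '[-0.001,0,-0.004,0,-0.002,0,0,0,-0.001,0,0,0,-0.001,0,0,0,0,0,0,0]'

```text
clock: 11.9
position: [598.7, 75.5, 126.7]
ee_rot: [0.997, 0.077, 0.024, -0.005]
contact_force: [-0.1, -0.6, -1.4]
gripper_width: 31.3
```

```bash
python3 - <<'E'
from h import *
plan(600.5,75.5,123,8.8)
E
```

```text
clk 11.90 pos [598.7  75.5 126.7] yaw 8.8 tilt [0.047 0.013] local d(m) [0.0016 0.0003 0.0038] roll -0.0 F [-0.1 -0.6 -1.4] w 31.3
```

Now I'll lower it to contact.

Call:
arm_command --commands '[0,0,0.002,0,0,0,0.002,0,0,0,0.001,0,0,0,0.001,0,0,0,0,0]'

```text
clock: 12.4
position: [600.0, 75.7, 123.7]
ee_rot: [0.997, 0.077, 0.025, -0.004]
contact_force: [-0.9, 1.2, -0.2]
gripper_width: 31.8
```

```bash
python3 - <<'E'
from h import *
np.set_printoptions(precision=1,suppress=True)
for n in('wrist','top'):
    im,i=snap(n,n+'12.png'); im=im.copy()
    for d in arm.place_of(n,'amber_mid'): print(n,towl(i,d['centre']),d['confidence'])
    if n=='wrist':
        sq(im,i,586.5,120.5,30,56,150,8.8,(255,0,0)); sq(im,i,593.7,74,30,47,47,8.8,(255,255,0));crop(im,120,150,520,450,2,'w12c.png')
plan(600,75.5,123,8.8)
E
```

```text
top [596.   72.3  91.7] 0.79
clk 12.60 pos [600.4  75.7 123.6] yaw 8.9 tilt [0.1 0. ] local d(m) [-0.  0.  0.] roll 0.1 F [-2.1 -0.3  2.4] w 31.3
```

View pics/w12c.png

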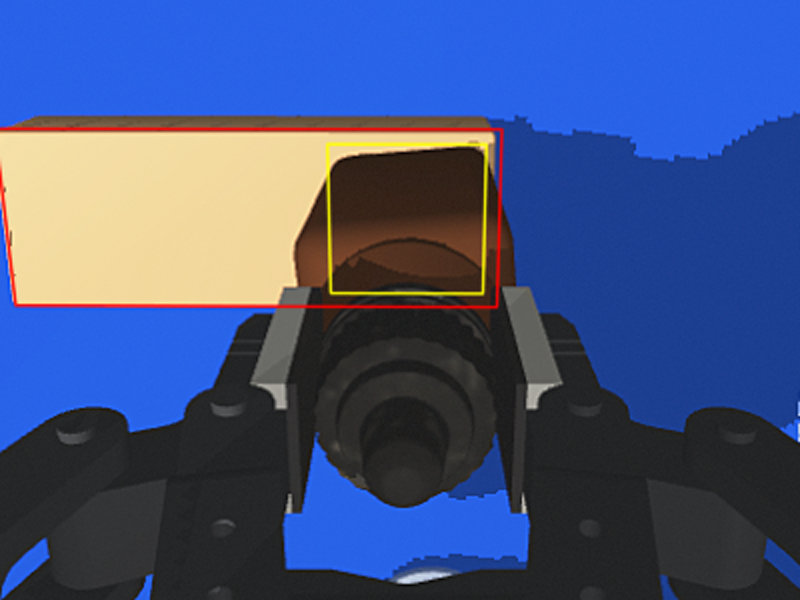

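Call:
arm_command --commands '[0,0,0,0,0,0,0,0,0,0,0,0,0,0,0,0,0,0,0,0]' --jaw 1

```text
clock: 13.1
position: [601.5, 75.9, 123.2]
ee_rot: [0.997, 0.077, 0.027, -0.005]
contact_force: [0.1, 0.0, 0.1]
gripper_width: 85.4
```

Call:
arm_command --commands '[0,0,-0.01,0,0,0,-0.02,0,0,0,-0.025,0,0,0,-0.03,0,0,0,-0.03,0]'

```text
clock: 13.6
position: [593.1, 73.5, 239.0]
ee_rot: [0.997, 0.077, 0.022, -0.003]
contact_force: [0.4, 0.4, -0.5]
gripper_width: 85.4
```

```bash
python3 - <<'E'
from h import *
np.set_printoptions(precision=1,suppress=True)
for n in('top','wrist'):
    im,i=snap(n,n+'13.png'); im=im.copy()
    for d in arm.place_of(n,'amber_mid'): print(n,towl(i,d['centre']),d['confidence'])
    for d in arm.place_of(n,'screw_mid'): print(n,towl(i,d['centre']),d['confidence'])
plan(433.5,38.5,200,90)
print(arm.read_state()['joints'])
E
```

```text
top [596.1  71.2  96.2] 0.58
top [435.   42.2  51. ] 0.93
top [393.6 -71.9  74.4] 0.63
wrist [595.7  75.7  94.2] 0.92
wrist [391.5 -70.9  72.9] 0.95
wrist [432.4  42.2  51.1] 0.69
clk 13.90 pos [592.7  73.5 236.6] yaw 8.8 tilt [0. 0.] local d(m) [-0.2  0.   0. ] roll -81.2 F [-0.9 -0.3  0.2] w 85.6
[ 0.4  0.3 -0.1  0.  -1.1  1.3]
```

View pics/wrist13.png

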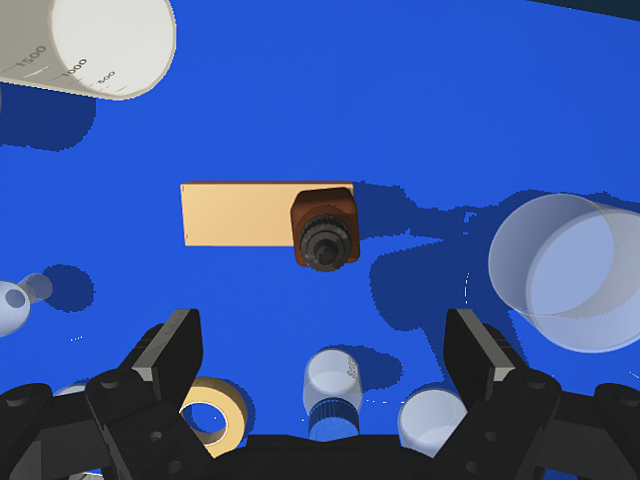

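Amber now stands on the right end of the cork, with the axis at about (596,74). Next is the screw bottle at (433.5,40), approached with the jaws turned to yaw 50.

Call:
arm_command --commands '[-0.02,0,0,-8,-0.025,0,0,-8,-0.028,0,0,-8,-0.028,0,0,-8,-0.022,0,0,-8]'

```text
clock: 14.4
position: [479.4, 19.6, 224.5]
ee_rot: [0.904, 0.426, 0.014, 0.004]
contact_force: [0.0, -0.7, -0.4]
gripper_width: 85.2
```

```bash
sed -i 's/np.round(\(.*\),1)/np.round(\1,1)/' h.py; python3 - <<'E'
from h import *
plan(433.5,39.5,160,50)
print(np.round(arm.read_state()['joints'],2))
E
```

```text
clk 14.40 pos [479.4  19.6 224.5] yaw 50.5 tilt [0.028 0.005] local d(m) [-0.0152 -0.0492  0.0633] roll 0.5 F [ 0.  -0.7 -0.4] w 85.2
[ 0.38  0.13 -0.37  0.01 -1.05  2.06]
```

Call:
arm_command --commands '[-0.004,-0.014,0.01,0,-0.004,-0.014,0.01,0,-0.004,-0.012,0.01,0,-0.003,-0.008,0.01,0,0,0,0,0]'

```text
clock: 14.9
position: [426.4, 35.5, 177.8]
ee_rot: [0.904, 0.426, 0.008, 0.004]
contact_force: [-0.6, 0.2, 0.3]
gripper_width: 85.1
```

```bash
python3 - <<'E'
from h import *
im,i=snap('wrist','w14.png'); im=im.copy()
circ(im,i,433.5,39.5,105,21,(255,255,0))
circ(im,i,433.5,39.5,0,28,(255,0,0))
cv2.imwrite('pics/w14.png',im[...,::-1])
plan(433.5,39.5,78,50)
E
```

```text
clk 14.95 pos [427.5  35.7 178.6] yaw 50.5 tilt [0.02  0.001] local d(m) [0.0055 0.0008 0.1007] roll 0.5 F [-1.2  0.4 -0.1] w 85.5
```

View pics/w14.png

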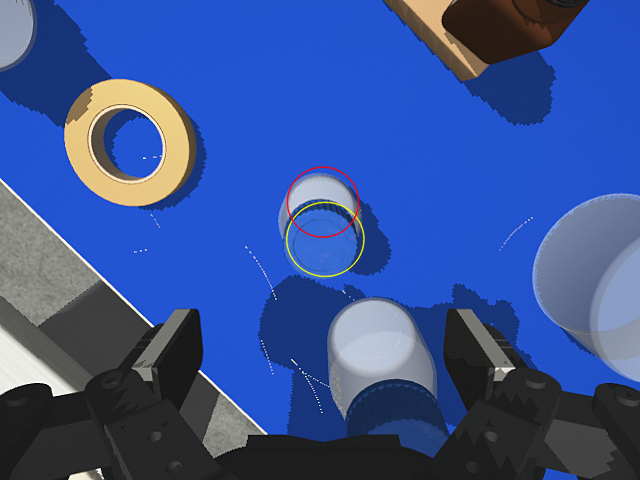

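Call:
arm_command --commands '[0.002,0,0.02,0,0.001,0,0.024,0,0.001,0.001,0.024,0,0.001,0,0.02,0,0,0,0.008,0]'

```text
clock: 15.45
position: [440.1, 40.3, 82.9]
ee_rot: [0.904, 0.427, 0.014, 0.005]
contact_force: [-0.3, -0.9, -0.1]
gripper_width: 85.1
```

```bash
python3 - <<'E'
from h import *
im,i=snap('wrist','w15.png')
plan(433.5,39.5,78,50)
E
```

```text
clk 15.50 pos [439.7  40.1  82.4] yaw 50.6 tilt [0.028 0.002] local d(m) [-0.0046 -0.0045  0.0043] roll 0.6 F [-0.1  0.4 -0.3] w 85.2
```

View pics/w15.png

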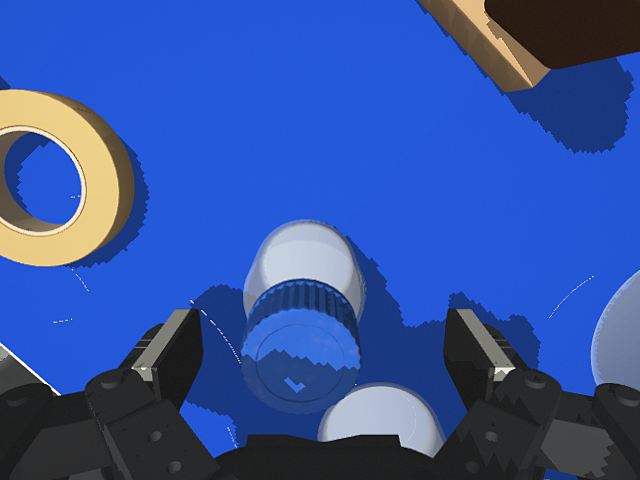

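Call:
arm_command --commands '[-0.001,-0.003,0.003,0,-0.001,-0.003,0.001,0,0,-0.001,0,0,0,0,0,0,0,0,0,0]'

```text
clock: 16.0
position: [435.2, 44.1, 80.9]
ee_rot: [0.904, 0.427, 0.016, 0.005]
contact_force: [-0.2, -0.6, -0.1]
gripper_width: 85.3
```

```bash
python3 - <<'E'
from h import *
im,i=snap('wrist','w16.png')
plan(433.5,39.5,78,50)
E
```

```text
clk 16.05 pos [435.2  44.1  80.9] yaw 50.6 tilt [0.033 0.004] local d(m) [-0.0047  0.0015  0.0028] roll 0.6 F [-0.2 -0.7 -0.1] w 85.2
```

View pics/w16.png

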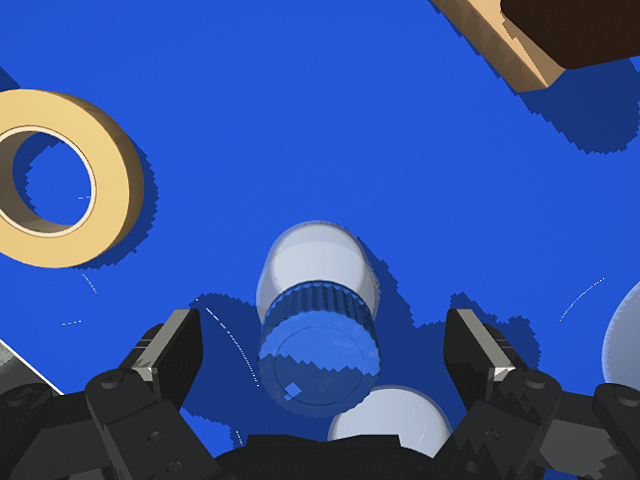

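Call:
arm_command --commands '[-0.004,0,0.002,0,-0.001,0,0,0,0,0,0,0,0,0,0,0,0,0,0,0]' --jaw 0

```text
clock: 16.55
position: [431.9, 40.1, 79.5]
ee_rot: [0.904, 0.427, 0.017, 0.005]
contact_force: [-0.1, -0.6, -0.1]
gripper_width: 40.0
```

Call:
arm_command --commands '[0,0,0,0,0,0,0,0,0,0,0,0,0,0,0,0,0,0,0,0]'

```text
clock: 17.05
position: [431.9, 40.1, 79.5]
ee_rot: [0.904, 0.427, 0.016, 0.005]
contact_force: [-1.7, 0.3, 2.0]
gripper_width: 40.6
```

```bash
python3 - <<'E'
from h import *
im,i=snap('wrist','w17.png')
plan(579.4,167,150,50)
E
```

```text
clk 17.10 pos [431.9  40.1  79.5] yaw 50.6 tilt [0.034 0.005] local d(m) [ 0.1934  0.035  -0.0648] roll 0.6 F [-1.2  0.9  1.5] w 39.9
```

View pics/w17.png

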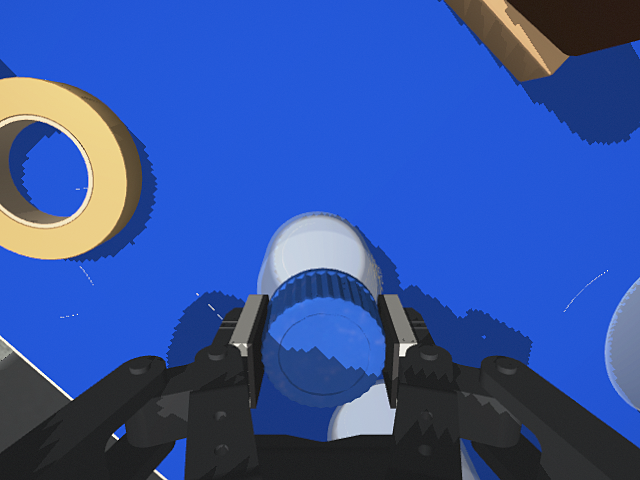

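Call:
arm_command --commands '[0,0,-0.006,0,0,0,-0.014,0,0,0,-0.02,0,0,0,-0.02,0,0,0,-0.015,0]'

```text
clock: 17.6
position: [426.3, 38.2, 154.2]
ee_rot: [0.904, 0.427, 0.011, 0.005]
contact_force: [0.3, 0.5, -1.3]
gripper_width: 39.8
```

Call:
arm_command --commands '[0.008,0,0,0,0.014,0.002,0,0,0.018,0.003,0,0,0.02,0.004,0,0,0.02,0.004,0,0]'

```text
clock: 18.1
position: [489.2, 94.2, 154.7]
ee_rot: [0.905, 0.426, 0.011, 0.005]
contact_force: [0.7, 0.3, -1.3]
gripper_width: 40.3
```

Call:
arm_command --commands '[0.02,0.004,0,0,0.02,0.004,0,0,0.02,0.004,0,0,0.016,0.003,0,0,0.008,0.001,0,0]'

```text
clock: 18.6
position: [560.0, 155.0, 146.8]
ee_rot: [0.904, 0.427, 0.006, 0.005]
contact_force: [-0.6, -0.2, -1.4]
gripper_width: 40.2
```

```bash
python3 - <<'E'
from h import *
plan(579.4,167,120,50)
im,i=snap('wrist','w18.png')
E
```

```text
clk 18.60 pos [560.  155.  146.8] yaw 50.5 tilt [ 0.015 -0.004] local d(m) [0.0215 0.0069 0.0271] roll 0.5 F [-0.6 -0.2 -1.4] w 40.2
```

View pics/w18.png

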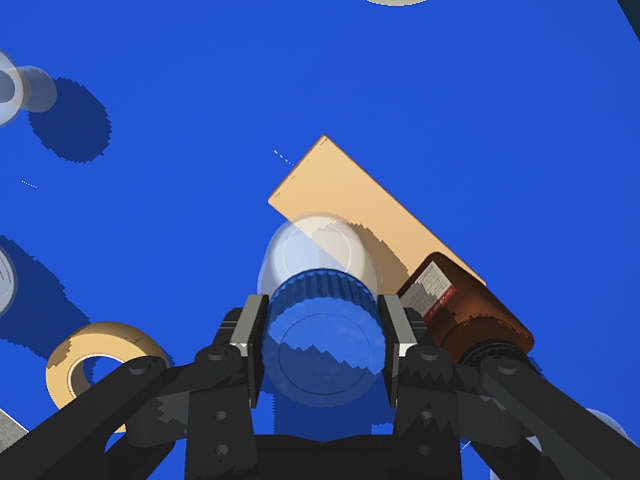

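Call:
arm_command --commands '[0.005,0.001,0.005,0,0.006,0.002,0.007,0,0.005,0.002,0.008,0,0.003,0.001,0.006,0,0,0,0,0]'

```text
clock: 19.15
position: [576.8, 166.1, 115.8]
ee_rot: [0.904, 0.427, 0.003, 0.005]
contact_force: [-0.2, 0.1, -2.0]
gripper_width: 40.0
```

```bash
python3 - <<'E'
from h import *
np.set_printoptions(precision=1,suppress=True)
for n in('wrist','top','scene'):
    im,i=snap(n,n+'19.png'); im=im.copy()
    for d in arm.place_of(n,'screw_mid'): print(n,towl(i,d['centre']),d['confidence'])
    if n=='wrist':
        sq(im,i,586.5,120.5,30,56,150,8.8,(255,0,0)); circ(im,i,579.4,167,30,28,(255,255,0));crop(im,120,150,520,450,2,'w19c.png')
plan(579,167,110,50)
E
```

```text
top [579.3 166.2  88.3] 0.76
top [345.2 287.9  69.1] 0.67
scene [390.  -71.8  72.5] 0.79
scene [339.3 291.7  72.4] 0.77
scene [574.1 166.7  91.2] 0.55
clk 19.45 pos [577.4 166.4 117.8] yaw 50.5 tilt [ 0. -0.] local d(m) [0. 0. 0.] roll 0.5 F [-0.  -0.7 -1.5] w 40.5
```

View pics/w19c.png

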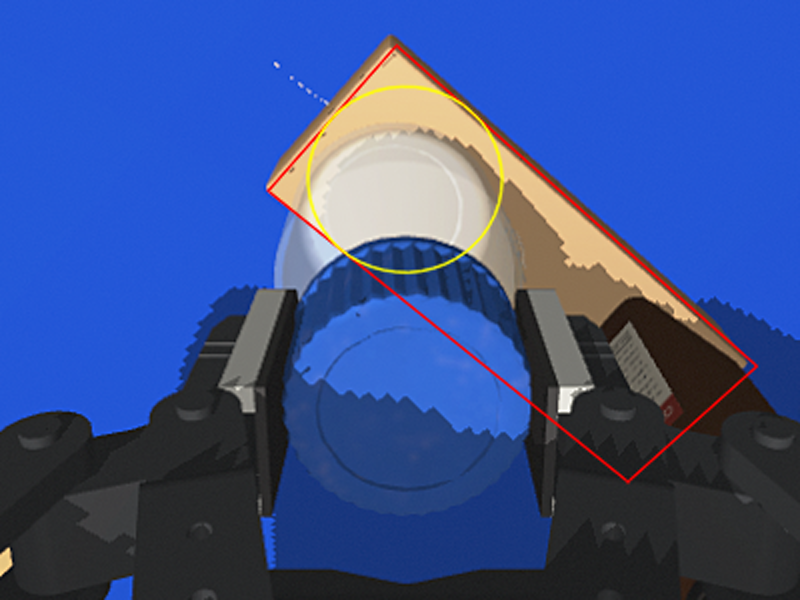

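Call:
arm_command --commands '[0.003,0,0.003,0,0,0,0.002,0,0,0,0.001,0,0,0,0,0,0,0,0,0]'

```text
clock: 19.95
position: [579.7, 169.0, 112.3]
ee_rot: [0.904, 0.427, 0.006, 0.005]
contact_force: [-0.3, -0.1, -1.7]
gripper_width: 40.3
```

```bash
python3 - <<'E'
from h import *
plan(579,167,109.5,50)
np.set_printoptions(precision=1,suppress=True)
for n in('wrist','top'):
    im,i=snap(n,n+'20.png'); im=im.copy()
    for d in arm.place_of(n,'screw_mid'): print(n,towl(i,d['centre']),d['confidence'])
    if n=='wrist':
        sq(im,i,586.5,120.5,30,56,150,8.8,(255,0,0)); circ(im,i,579.4,167,30,25,(255,255,0));crop(im,120,150,520,450,2,'w20c.png')
E
```

```text
clk 19.95 pos [579.7 169.  112.3] yaw 50.5 tilt [ 0.014 -0.004] local d(m) [-0.002   0.0007  0.0028] roll 0.5 F [-0.3 -0.1 -1.7] w 40.3
top [390.  -72.4  75.4] 0.91
top [580.7 167.9  85.9] 0.76
top [343.8 288.9  65.3] 0.62
```

View pics/w20c.png

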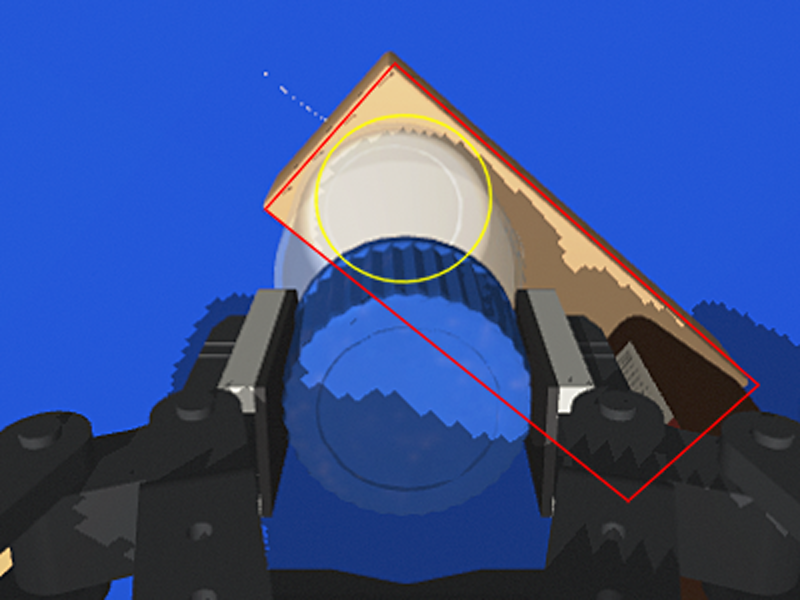

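Call:
arm_command --commands '[0.001,0,0.002,0,0,0,0.001,0,0,0,0.001,0,0,0,0,0,0,0,0,0]'

```text
clock: 20.65
position: [581.1, 170.4, 109.8]
ee_rot: [0.904, 0.427, 0.007, 0.005]
contact_force: [-0.2, 0.3, -1.5]
gripper_width: 40.1
```

```bash
python3 - <<'E'
from h import *
plan(579,167,109.5,50)
E
```

```text
clk 20.65 pos [581.1 170.4 109.8] yaw 50.6 tilt [ 0.017 -0.003] local d(m) [-0.0039  0.0005  0.0003] roll 0.6 F [-0.2  0.3 -1.5] w 40.1
```

Call:
arm_command --commands '[-0.002,0,0.001,0,-0.001,0,0.001,0,0,0,0.001,0,0,0,0,0,0,0,0,0]'

```text
clock: 21.15
position: [580.6, 169.8, 109.7]
ee_rot: [0.904, 0.428, 0.01, 0.004]
contact_force: [-0.5, 0.3, 1.3]
gripper_width: 39.9
```

```bash
python3 - <<'E'
from h import *
plan(579,167,109.5,50)
E
```

```text
clk 21.15 pos [580.6 169.8 109.7] yaw 50.6 tilt [0.022 0.001] local d(m) [-0.0032  0.0006  0.0001] roll 0.6 F [-0.5  0.3  1.3] w 39.9
```

Call:
arm_command --commands '[0,0,0,0,0,0,0,0,0,0,0,0,0,0,0,0,0,0,0,0]' --jaw 1

```text
clock: 21.65
position: [580.4, 168.7, 108.2]
ee_rot: [0.904, 0.427, 0.009, 0.005]
contact_force: [-0.5, 0.3, -0.3]
gripper_width: 86.0
```

```bash
python3 - <<'E'
from h import *
plan(579,167,109.5,50)
im,i=snap('wrist','w21.png')
im,i=snap('scene','s21.png');crop(im,200,180,420,320,3.6,'s21c.png')
E
```

```text
clk 21.65 pos [580.4 168.7 108.2] yaw 50.6 tilt [ 0.021 -0.001] local d(m) [-0.0022 -0.     -0.0013] roll 0.6 F [-0.5  0.3 -0.3] w 86.0
```

View pics/w21.png

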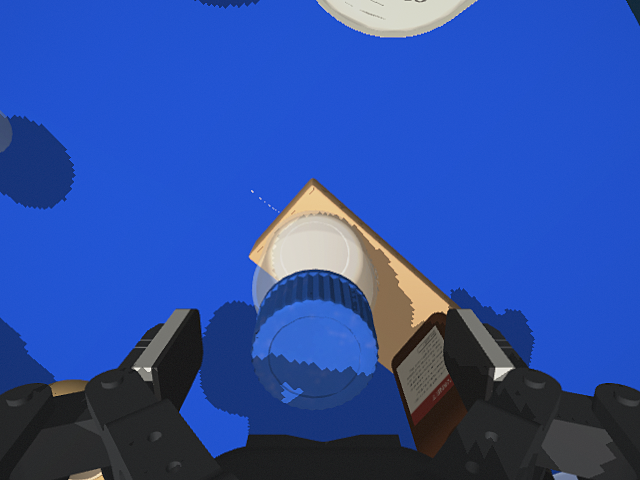

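View pics/s21c.png

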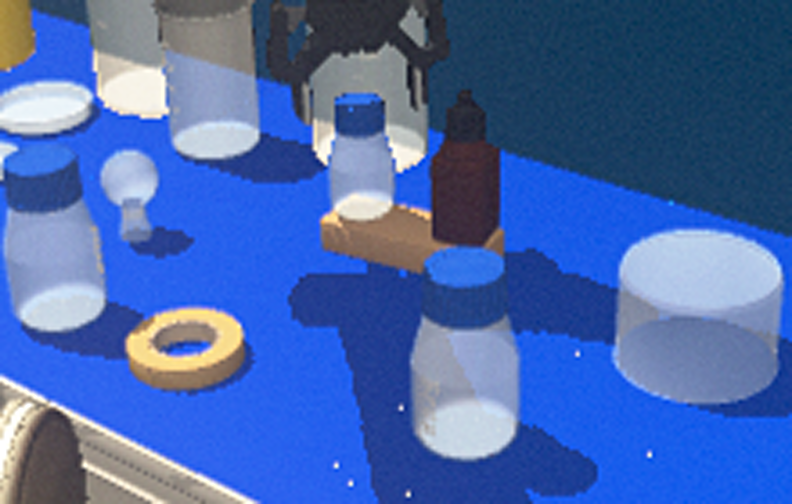

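The screw bottle stands at the left end, in the wrist view at (315,250) and upright in the scene view. Now the flask.

Call:
arm_command --commands '[0,0,-0.01,0,0,0,-0.025,0,0,0,-0.035,0,0,0,-0.035,0,0,0,-0.03,0]'

```text
clock: 22.25
position: [575.3, 167.5, 245.0]
ee_rot: [0.904, 0.427, 0.004, 0.005]
contact_force: [0.6, -0.1, 1.6]
gripper_width: 85.3
```

Call:
arm_command --commands '[0,-0.01,0,8,0,-0.015,0,8,0,-0.015,0,8,0,-0.015,0,8,0,-0.01,0,8]'

```text
clock: 22.75
position: [541.8, 222.0, 257.3]
ee_rot: [0.997, 0.078, 0.015, -0.0]
contact_force: [0.2, -1.0, 0.4]
gripper_width: 85.3
```

```bash
python3 - <<'E'
from h import *
np.set_printoptions(precision=1,suppress=True)
print(arm.read_state()['joints'])
for n in('wrist','top'):
    im,i=snap(n,n+'22.png')
    for t in('screw_mid','flask_mid','amber_mid'):
        for d in arm.place_of(n,t): print(n,t,towl(i,d['centre']),d['confidence'])
np.set_printoptions(precision=4)
plan(474,342,180,10)
E
```

```text
[ 0.7  0.3 -0.1  0.  -1.2  1. ]
wrist screw_mid [340.9 289.7  71.2] 0.79
wrist flask_mid [468.5 342.2  39.2] 0.64
wrist amber_mid [594.9  74.3  92.8] 0.76
top screw_mid [391.1 -71.5  72.2] 0.93
top screw_mid [583.5 169.9  83.7] 0.92
top screw_mid [341.6 288.6  68.2] 0.72
top flask_mid [472.8 344.5  43.3] 0.85
top amber_mid [594.6  71.5  96.9] 0.56
clk 23.15 pos [542.5 220.8 255.9] yaw 9.2 tilt [0.028 0.002] local d(m) [-0.0502 -0.1308  0.0742] roll -0.8 F [ 0.4 -0.3 -1.1] w 85.1
```

View pics/wrist22.png

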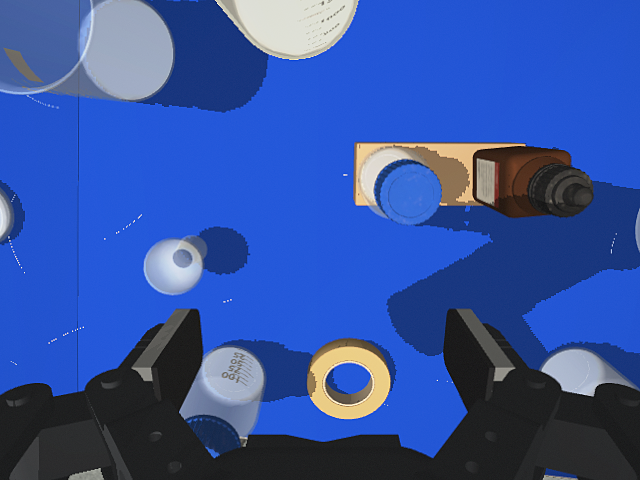

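Call:
arm_command --commands '[-0.006,-0.014,0.01,0,-0.01,-0.026,0.012,0,-0.01,-0.028,0.012,0,-0.01,-0.028,0.012,0,-0.008,-0.02,0.01,0]'

```text
clock: 23.65
position: [481.0, 330.0, 195.6]
ee_rot: [0.997, 0.078, 0.015, -0.0]
contact_force: [-0.1, -0.6, -0.6]
gripper_width: 85.6
```

```bash
python3 - <<'E'
from h import *
im,i=snap('wrist','w23.png');im=im.copy()
circ(im,i,473.3,342.2,0,12,(255,0,0))
circ(im,i,473.3,342.2,55,25.5,(255,255,0))
cv2.imwrite('pics/w23.png',im[...,::-1])
plan(473.5,342,100,10)
E
```

```text
clk 23.70 pos [479.1 331.4 193.5] yaw 9.1 tilt [0.026 0.001] local d(m) [-0.0063 -0.0116  0.0933] roll -0.9 F [-2.   0.6 -1.1] w 85.4
```

View pics/w23.png

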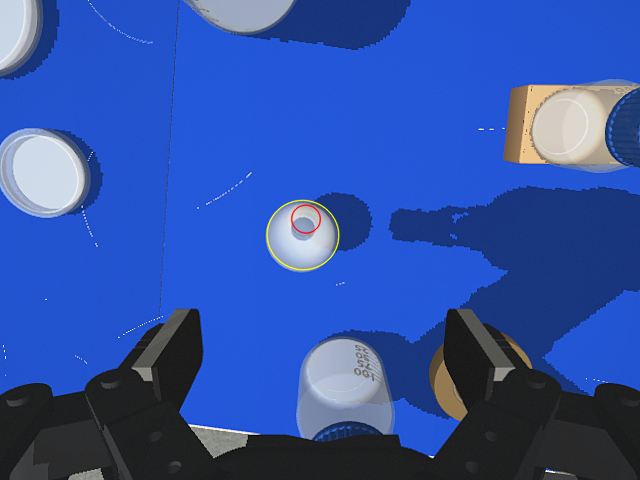

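Call:
arm_command --commands '[-0.002,-0.004,0.02,0,-0.002,-0.004,0.025,0,-0.003,-0.003,0.025,0,-0.002,-0.001,0.02,0,0,0,0,0]'

```text
clock: 24.2
position: [466.9, 344.4, 97.3]
ee_rot: [0.997, 0.083, 0.012, 0.001]
contact_force: [-0.4, 0.4, -0.7]
gripper_width: 85.5
```

```bash
python3 - <<'E'
from h import *
im,i=snap('wrist','w24.png');im=im.copy()
circ(im,i,473.3,342.2,55,25.5,(255,255,0))
cv2.imwrite('pics/w24.png',im[...,::-1])
plan(473.3,342.2,36,10)
E
```

```text
clk 24.25 pos [467.8 345.1  98.9] yaw 9.5 tilt [0.026 0.001] local d(m) [0.0033 0.0036 0.063 ] roll -0.5 F [-0.2  0.2  1. ] w 85.2
```

View pics/w24.png

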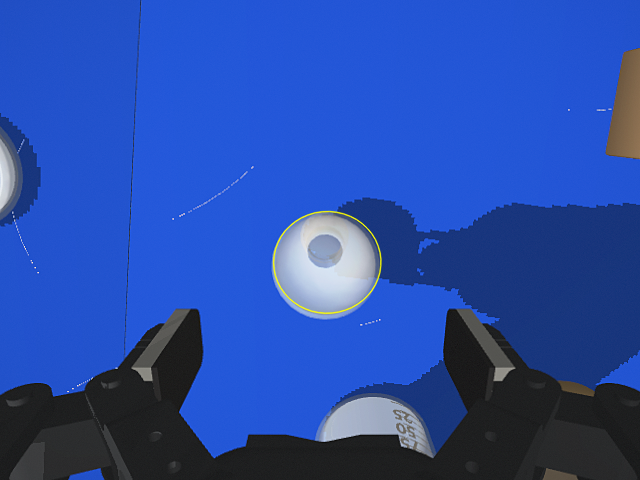

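Call:
arm_command --commands '[0.001,0.001,0.015,0,0,0.001,0.017,0,0,0.001,0.016,0,0,0,0.01,0,0,0,0.003,0]'

```text
clock: 24.75
position: [475.1, 346.6, 43.1]
ee_rot: [0.996, 0.084, 0.018, -0.004]
contact_force: [-0.9, 0.5, 0.8]
gripper_width: 85.5
```

```bash
python3 - <<'E'
from h import *
im,i=snap('wrist','w25.png');im=im.copy()
plan(472.8,342.2,36,10)
E
```

```text
clk 24.80 pos [475.1 346.7  43.1] yaw 9.6 tilt [0.036 0.011] local d(m) [-0.0033  0.0041  0.007 ] roll -0.4 F [-0.6  0.4 -0. ] w 85.3
```

View pics/w25.png

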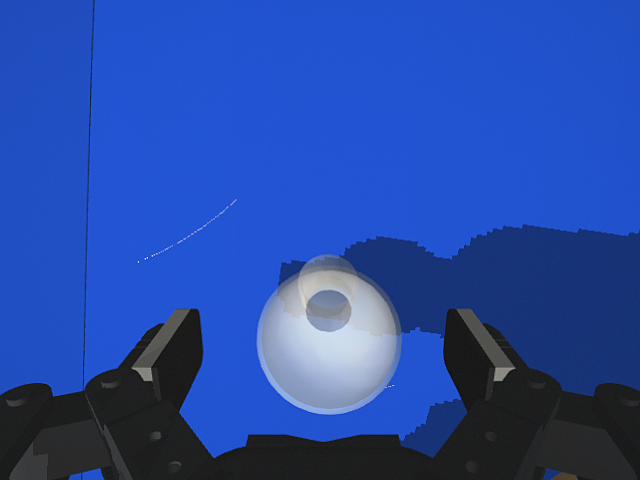

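Call:
arm_command --commands '[-0.001,0.001,0.004,0,-0.001,0.001,0.003,0,-0.001,0,0.001,0,0,0,0,0,0,0,0,0]'

```text
clock: 25.3
position: [473.9, 345.6, 37.3]
ee_rot: [0.996, 0.084, 0.02, -0.006]
contact_force: [-0.6, 0.8, 0.2]
gripper_width: 85.5
```

```bash
python3 - <<'E'
from h import *
im,i=snap('wrist','w26.png');im=im.copy()
circ(im,i,472.8,342.2,55,25.5,(255,255,0)); cv2.imwrite('pics/w26.png',im[...,::-1])
plan(472.8,342.2,36,10)
E
```

```text
clk 25.35 pos [473.9 345.6  37.3] yaw 9.7 tilt [0.04  0.015] local d(m) [-0.0017  0.0032  0.0012] roll -0.3 F [ 0.3  0.3 -0.7] w 85.5
```

View pics/w26.png

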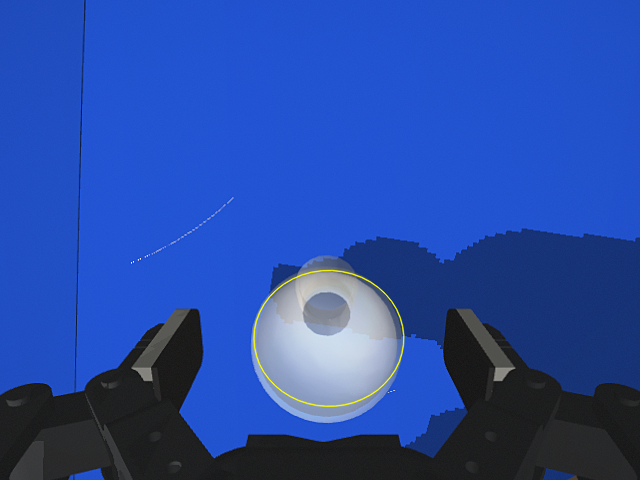

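Call:
arm_command --commands '[-0.001,0.001,0.001,0,0,0,0,0,0,0,0,0,0,0,0,0,0,0,0,0]' --jaw 0

```text
clock: 25.85
position: [473.5, 344.9, 37.2]
ee_rot: [0.996, 0.085, 0.021, -0.006]
contact_force: [0.0, -0.1, -0.5]
gripper_width: 47.5
```

Call:
arm_command --commands '[0,0,0,0,0,0,0,0,0,0,0,0,0,0,0,0,0,0,0,0]'

```text
clock: 26.35
position: [473.6, 344.8, 37.1]
ee_rot: [0.996, 0.085, 0.021, -0.006]
contact_force: [0.7, 0.4, 0.3]
gripper_width: 47.2
```

```bash
python3 - <<'E'
from h import *
im,i=snap('wrist','w27.png')
plan(582.5,-153,200,10)
E
```

```text
clk 26.40 pos [473.6 344.8  37.1] yaw 9.7 tilt [0.041 0.016] local d(m) [ 0.0304  0.5077 -0.1661] roll -0.3 F [-1.   0.4  0.8] w 47.4
```

View pics/w27.png

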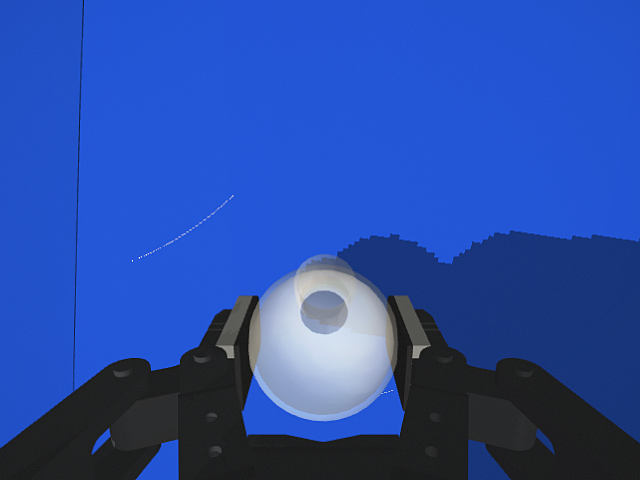

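Call:
arm_command --commands '[0,0,-0.008,0,0,0,-0.018,0,0,0,-0.028,0,0,0,-0.034,0,0,0,-0.03,0]'

```text
clock: 26.9
position: [466.2, 340.1, 154.5]
ee_rot: [0.996, 0.084, 0.016, -0.001]
contact_force: [1.1, 0.5, -0.4]
gripper_width: 47.2
```

Call:
arm_command --commands '[0,0.005,-0.02,0,0,0.012,-0.018,0,0,0.018,-0.012,0,0.002,0.022,-0.006,0,0.002,0.025,0,0]'

```text
clock: 27.4
position: [483.1, 259.4, 220.2]
ee_rot: [0.996, 0.087, 0.021, -0.006]
contact_force: [-0.2, -0.1, 0.1]
gripper_width: 47.5
```

```bash
python3 - <<'E'
from h import *
im,i=snap('wrist','w28.png')
plan(582.5,-153,230,10)
E
```

```text
clk 27.45 pos [482.8 256.  219.8] yaw 9.8 tilt [0.038 0.013] local d(m) [ 0.0292  0.4199 -0.0115] roll -0.2 F [-1.3 -1.7 -1.1] w 47.4
```

View pics/w28.png

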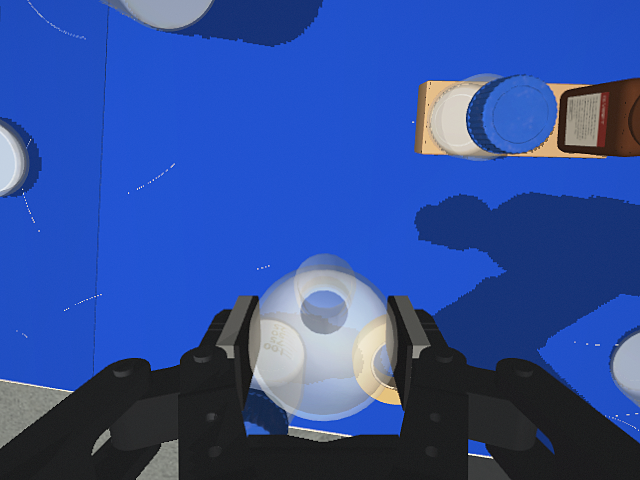

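Call:
arm_command --commands '[0,0.022,0,0,0,0.026,0,0,0,0.028,0,0,0,0.028,0,0,0,0.028,0,0]'

```text
clock: 27.95
position: [503.5, 118.5, 218.5]
ee_rot: [0.996, 0.085, 0.018, -0.004]
contact_force: [0.5, 0.5, 0.1]
gripper_width: 47.3
```

Call:
arm_command --commands '[0,0.028,0,0,0,0.028,0,0,0,0.028,0,0,0.002,0.028,0,0,0.002,0.028,0,0]'

```text
clock: 28.45
position: [527.7, -28.1, 217.1]
ee_rot: [0.996, 0.084, 0.015, -0.004]
contact_force: [-0.7, -0.2, 0.8]
gripper_width: 47.4
```

Call:
arm_command --commands '[0.006,0.028,0,0,0.006,0.028,0,0,0.006,0.026,0,0,0.006,0.02,0,0,0.003,0.012,0,0]'

```text
clock: 28.95
position: [570.1, -145.3, 216.0]
ee_rot: [0.997, 0.081, 0.013, -0.005]
contact_force: [-0.4, 0.2, -0.8]
gripper_width: 47.3
```

```bash
python3 - <<'E'
from h import *
np.set_printoptions(precision=1,suppress=True)
plan(582.5,-153,150,10)
im,i=snap('wrist','w29.png'); im=im.copy()
for t in('pedestal','flask_mid'):
    for d in arm.place_of('wrist',t): print(t,towl(i,d['centre']),d['confidence'])
circ(im,i,582.5,-153,81,62.5,(255,0,0));circ(im,i,582.5,-153,81,12,(255,0,0)); cv2.imwrite('pics/w29.png',im[...,::-1])
E
```

```text
clk 28.95 pos [ 570.1 -145.3  216. ] yaw 9.3 tilt [0. 0.] local d(m) [0.  0.  0.1] roll -0.7 F [-0.4  0.2 -0.8] w 47.3
pedestal [ 584.6 -152.7   -0.4] 0.95
pedestal [ 489.4 -340.6   31.9] 0.7
```

View pics/w29.png

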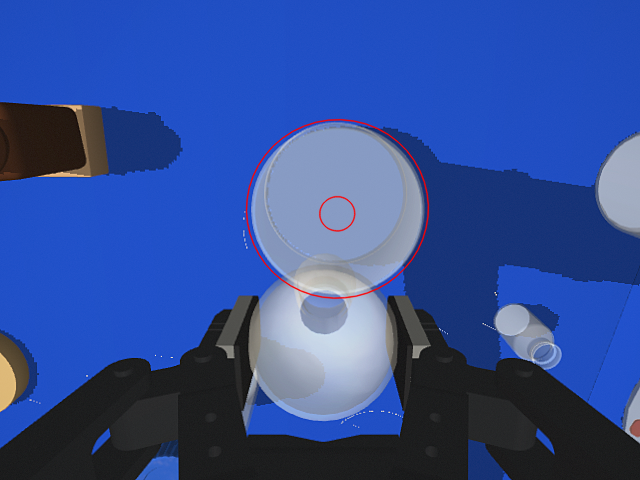

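```bash
python3 - <<'E'
from h import *
plan(584,-152.5,128,10)
E
```

```text
clk 29.10 pos [ 569.9 -144.   215.9] yaw 9.3 tilt [0.024 0.012] local d(m) [0.0103 0.0113 0.0882] roll -0.7 F [ 0.1 -0.7 -0.6] w 47.1
```

Call:
arm_command --commands '[0.003,0.003,0.015,0,0.002,0.003,0.02,0,0.002,0.003,0.02,0,0.001,0.002,0.016,0,0,0,0.008,0]'

```text
clock: 29.6
position: [580.8, -148.9, 132.9]
ee_rot: [0.996, 0.084, 0.013, -0.006]
contact_force: [0.0, 0.2, -0.6]
gripper_width: 47.5
```

```bash
python3 - <<'E'
from h import *
plan(584,-152.5,118,10)
im,i=snap('wrist','w30.png'); im=im.copy()
circ(im,i,583.5,-152.8,81,62.5,(255,0,0));circ(im,i,583.5,-152.8,81,12,(255,0,0)); cv2.imwrite('pics/w30.png',im[...,::-1])
im,i=snap('scene','s30.png');crop(im,320,180,480,300,5,'s30c.png')
E
```

```text
clk 29.60 pos [ 580.8 -148.9  132.9] yaw 9.6 tilt [0.025 0.014] local d(m) [0.0022 0.0042 0.0149] roll -0.4 F [ 0.   0.2 -0.6] w 47.5
```

View pics/w30.png

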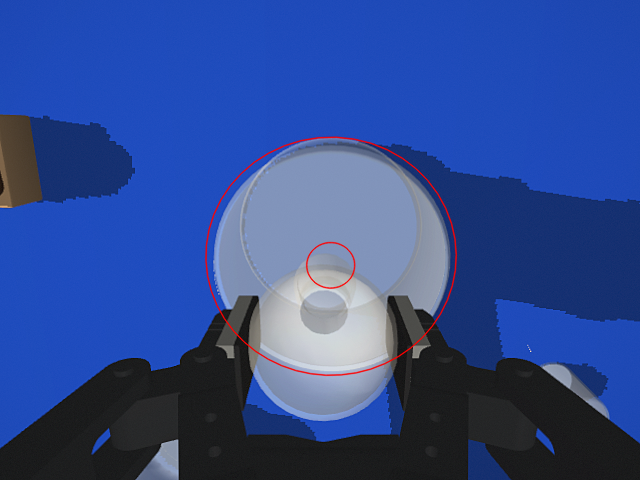

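View pics/s30c.png

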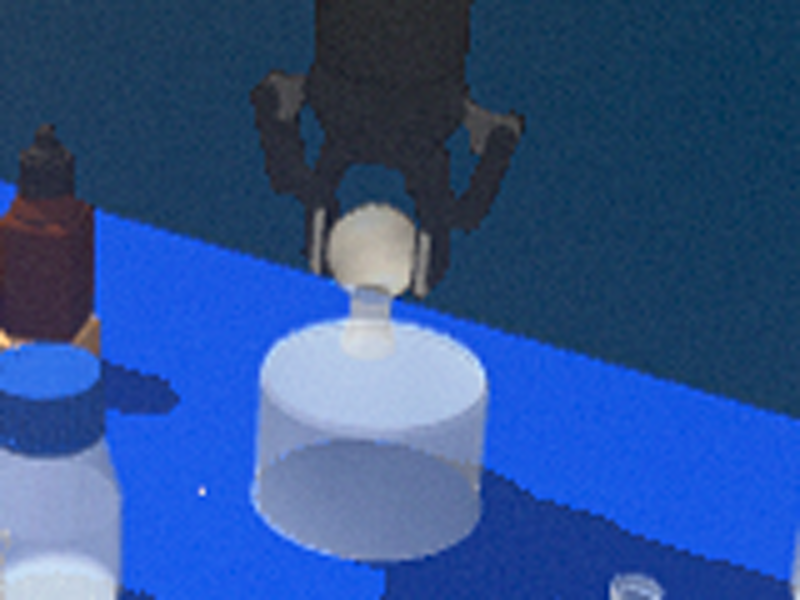

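Call:
arm_command --commands '[0.001,0.002,0.005,0,0.001,0.002,0.004,0,0,0,0.002,0,0,0,0,0,0,0,0,0]'

```text
clock: 30.2
position: [585.3, -152.0, 124.1]
ee_rot: [0.996, 0.085, 0.015, -0.005]
contact_force: [-0.5, 1.1, -0.6]
gripper_width: 46.7
```

```bash
python3 - <<'E'
from h import *
plan(584,-152.5,118,10)
E
```

```text
clk 30.20 pos [ 585.3 -152.   124.1] yaw 9.7 tilt [0.03  0.013] local d(m) [-0.0016  0.0003  0.006 ] roll -0.3 F [-0.5  1.1 -0.6] w 46.7
```

Call:
arm_command --commands '[-0.001,0,0.003,0,-0.001,0,0.002,0,0,0,0.001,0,0,0,0,0,0,0,0,0]'

```text
clock: 30.7
position: [583.7, -152.4, 118.4]
ee_rot: [0.996, 0.085, 0.016, -0.005]
contact_force: [-0.1, 0.1, -0.0]
gripper_width: 47.6
```

```bash
python3 - <<'E'
from h import *
plan(584,-152.5,118,10)
E
```

```text
clk 30.70 pos [ 583.7 -152.4  118.4] yaw 9.7 tilt [0.032 0.013] local d(m) [0.0003 0.0001 0.0004] roll -0.3 F [-0.1  0.1 -0. ] w 47.6
```

Call:
arm_command --commands '[0,0,0.001,0,0,0,0.001,0,0,0,0,0,0,0,0,0,0,0,0,0]'

```text
clock: 31.2
position: [584.4, -152.3, 118.4]
ee_rot: [0.996, 0.085, 0.017, -0.005]
contact_force: [-0.3, -0.1, 0.3]
gripper_width: 47.3
```

```bash
python3 - <<'E'
from h import *
plan(584,-152.5,118,10)
im,i=snap('scene','s31.png');crop(im,320,180,480,300,5,'s31c.png')
plan(584,-152.5,118,10)
E
```

```text
clk 31.20 pos [ 584.4 -152.3  118.4] yaw 9.8 tilt [0.034 0.013] local d(m) [-0.0005  0.0001  0.0004] roll -0.2 F [-0.3 -0.1  0.3] w 47.3
clk 31.25 pos [ 584.4 -152.3  118.4] yaw 9.7 tilt [0.034 0.013] local d(m) [-0.0004  0.0001  0.0004] roll -0.3 F [ 0.4  1.2 -0.4] w 47.2
```

View pics/s31c.png

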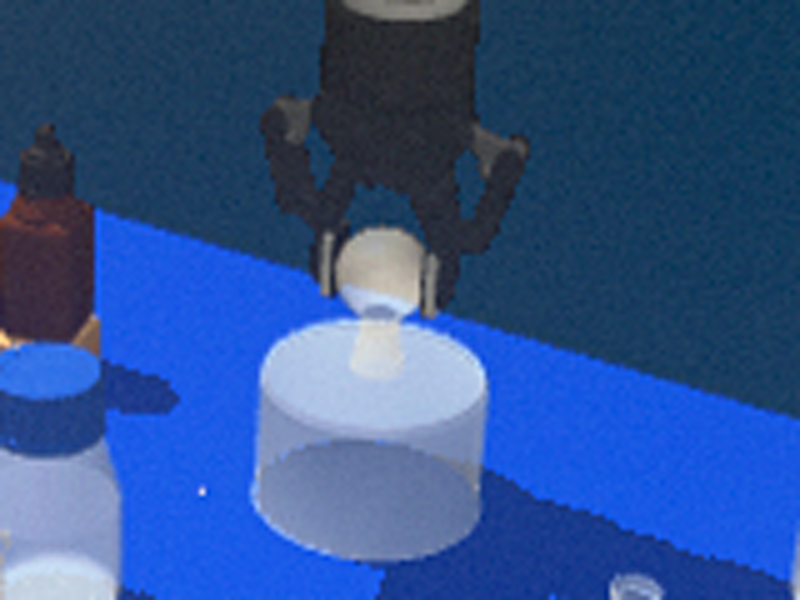

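Call:
arm_command --commands '[0,0,0.0015,0,0,0,0.0015,0,0,0,0.001,0,0,0,0,0,0,0,0,0]'

```text
clock: 31.75
position: [585.4, -152.2, 118.3]
ee_rot: [0.996, 0.086, 0.019, -0.004]
contact_force: [0.2, 0.7, -0.7]
gripper_width: 47.7
```

```bash
python3 - <<'E'
from h import *
plan(584,-152.5,118,10)
im,i=snap('scene','s32.png')
plan(584,-152.5,118,10)
E
```

```text
clk 31.75 pos [ 585.4 -152.2  118.3] yaw 9.8 tilt [0.036 0.012] local d(m) [-0.0014  0.0001  0.0003] roll -0.2 F [ 0.2  0.7 -0.7] w 47.7
clk 31.80 pos [ 585.3 -152.2  118.3] yaw 9.9 tilt [0.036 0.012] local d(m) [-0.0014  0.0001  0.0003] roll -0.1 F [ 0.8  0.2 -0.3] w 47.5
```

Call:
arm_command --commands '[0,0,0,0,0,0,0,0,0,0,0,0,0,0,0,0,0,0,0,0]' --jaw 1

```text
clock: 32.3
position: [585.3, -152.4, 117.3]
ee_rot: [0.996, 0.086, 0.018, -0.004]
contact_force: [-0.3, 0.2, -0.1]
gripper_width: 85.6
```

```bash
python3 - <<'E'
from h import *
plan(584,-152.5,118,10)
im,i=snap('wrist','w33.png')
im,i=snap('scene','s33.png');crop(im,320,180,480,300,5,'s33c.png')
E
```

```text
clk 32.30 pos [ 585.3 -152.4  117.3] yaw 9.8 tilt [0.035 0.012] local d(m) [-0.0013 -0.0001 -0.0008] roll -0.2 F [-0.3  0.2 -0.1] w 85.6
```

View pics/w33.png

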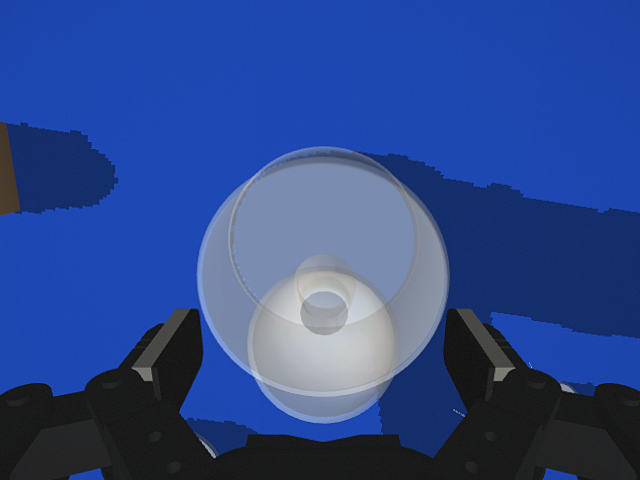

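View pics/s33c.png

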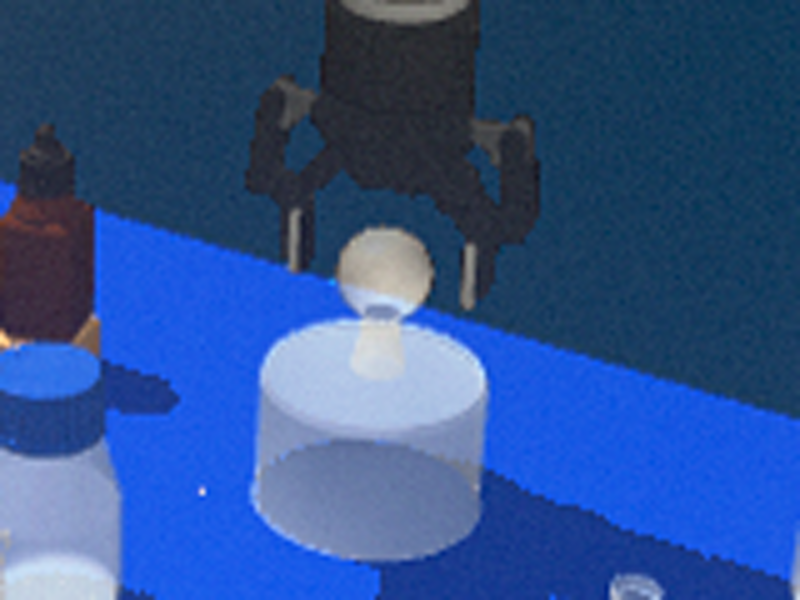

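The flask stands in the middle of the dish, in the wrist view at (323,285) within the dish rim spanning 197–448. I'll rise and go to the vial.

Call:
arm_command --commands '[0,0,-0.008,0,0,0,-0.015,0,0,0,-0.025,0,0,0,-0.03,0,0,0,-0.025,0]'

```text
clock: 32.9
position: [579.4, -153.5, 221.2]
ee_rot: [0.996, 0.086, 0.013, -0.005]
contact_force: [0.3, 0.1, -0.6]
gripper_width: 85.3
```

```bash
python3 - <<'E'
from h import *
np.set_printoptions(precision=1,suppress=True)
im,i=snap('wrist','w34.png')
for t in('flask_mid','vial_mid','pedestal'):
    for d in arm.place_of('wrist',t): print(t,towl(i,d['centre']),d['confidence'])
print(arm.read_state()['joints'])
np.set_printoptions(precision=4,suppress=True)
plan(490,-338.5,150,10)
E
```

```text
vial_mid [ 487.6 -340.5   32.4] 0.9
pedestal [ 582.5 -152.1   -2.2] 0.81
[ 0.   0.3 -0.1 -0.  -1.1  1.7]
clk 33.10 pos [ 579.3 -153.3  220. ] yaw 9.8 tilt [0.026 0.013] local d(m) [-0.1214  0.1679  0.0652] roll -0.2 F [-0.1  0.3  0.3] w 85.4
```

View pics/w34.png

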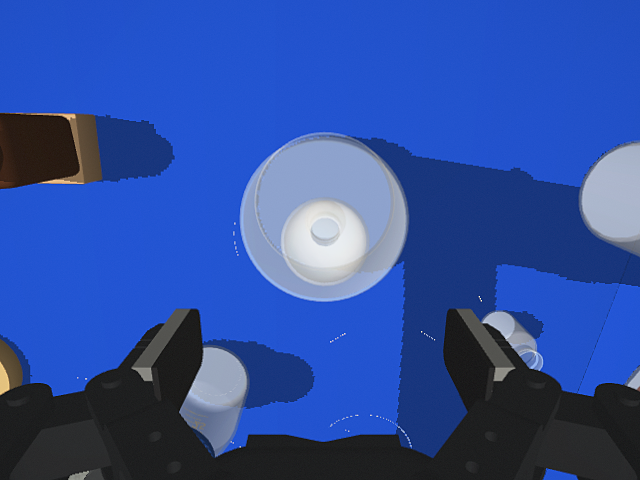

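Call:
arm_command --commands '[-0.012,0.016,0,0,-0.02,0.026,0,0,-0.024,0.032,0,0,-0.024,0.032,0,0,-0.02,0.03,0,0]'

```text
clock: 33.6
position: [500.8, -303.8, 209.7]
ee_rot: [0.996, 0.09, 0.008, -0.008]
contact_force: [0.0, -0.4, 0.2]
gripper_width: 85.5
```

Call:
arm_command --commands '[0,0,0,8,0,0,0,8,0,0,0,8,0,0,0,8,0,0,0,8]'

```text
clock: 34.1
position: [493.5, -307.3, 201.6]
ee_rot: [0.962, -0.274, -0.003, -0.011]
contact_force: [0.1, -0.7, -0.3]
gripper_width: 85.2
```

Call:
arm_command --commands '[0,0,0,8,0,0,0,8,0,0,0,8,0,0,0,8,0,0,0,8]'

```text
clock: 34.6
position: [489.3, -305.5, 193.8]
ee_rot: [0.8, -0.599, -0.015, -0.007]
contact_force: [-0.1, 0.7, -0.6]
gripper_width: 85.5
```

```bash
python3 - <<'E'
from h import *
im,i=snap('wrist','w35.png'); im=im.copy()
for t in('vial_mid',):
    for d in arm.place_of('wrist',t): print(t,np.round(towl(i,d['centre']),1),d['confidence'])
circ(im,i,491,-339,66,12,(255,255,0)); circ(im,i,491,-339,0,17.5,(255,0,0)); cv2.imwrite('pics/w35.png',im[...,::-1])
plan(491,-339,120,-75)
E
```

```text
vial_mid [ 489.9 -342.1   33.4] 0.81
clk 34.70 pos [ 489.3 -305.5  193.8] yaw -73.3 tilt [-0.015  0.03 ] local d(m) [0.0349 0.0076 0.0727] roll 1.7 F [ 0.6 -0.1 -0.3] w 85.5
```

View pics/w35.png

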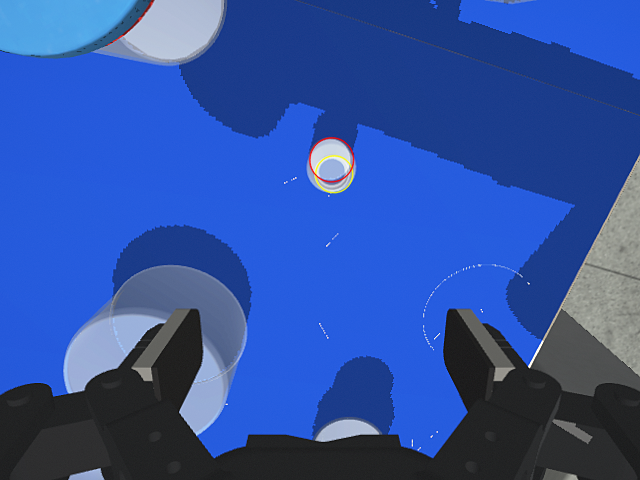

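Call:
arm_command --commands '[0.008,0.002,0.015,1,0.009,0.002,0.018,1,0.009,0.002,0.02,0,0.006,0.001,0.015,0,0,0,0,0]'

```text
clock: 35.2
position: [488.9, -336.2, 120.0]
ee_rot: [0.797, -0.604, -0.017, -0.007]
contact_force: [0.5, 0.1, -0.7]
gripper_width: 85.7
```

```bash
python3 - <<'E'
from h import *
im,i=snap('wrist','w36.png'); im=im.copy()
circ(im,i,491,-339,66,12,(255,255,0)); circ(im,i,491,-339,0,17.5,(255,0,0)); cv2.imwrite('pics/w36.png',im[...,::-1])
plan(491,-339,60,-75)
E
```

```text
clk 35.25 pos [ 489.5 -336.3  121.1] yaw -74.3 tilt [-0.017  0.031] local d(m) [ 0.0051 -0.0012  0.0609] roll 0.7 F [-1.2 -0.5  0.6] w 85.1
```

View pics/w36.png

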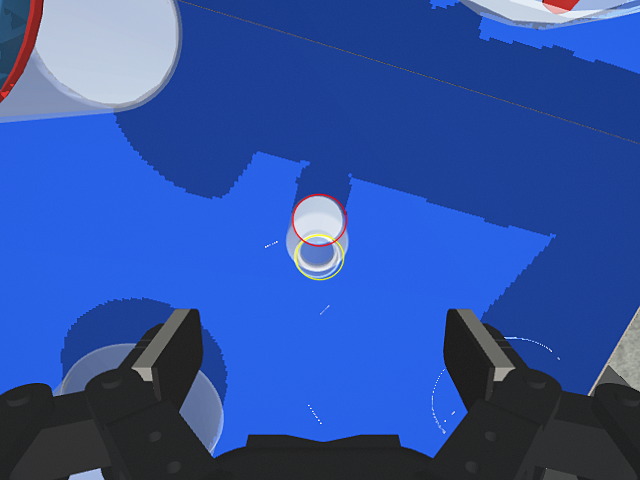

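Call:
arm_command --commands '[0.001,-0.001,0.015,0,0.001,0,0.018,0,0.001,0,0.018,0,0.001,0,0.012,0,0,0,0,0]'

```text
clock: 35.75
position: [493.6, -338.3, 61.0]
ee_rot: [0.8, -0.6, -0.012, -0.008]
contact_force: [-0.2, -0.8, 0.9]
gripper_width: 85.6
```

```bash
python3 - <<'E'
from h import *
im,i=snap('wrist','w37.png'); im=im.copy()
circ(im,i,491,-339,66,12,(255,255,0)); circ(im,i,491,-339,0,17.5,(255,0,0)); cv2.imwrite('pics/w37.png',im[...,::-1])
plan(491,-339,10,-75)
E
```

```text
clk 35.80 pos [ 494.2 -338.6   62. ] yaw -73.7 tilt [-0.009  0.026] local d(m) [0.0009 0.0032 0.052 ] roll 1.3 F [-0.   0.8  0.3] w 85.5
```

View pics/w37.png

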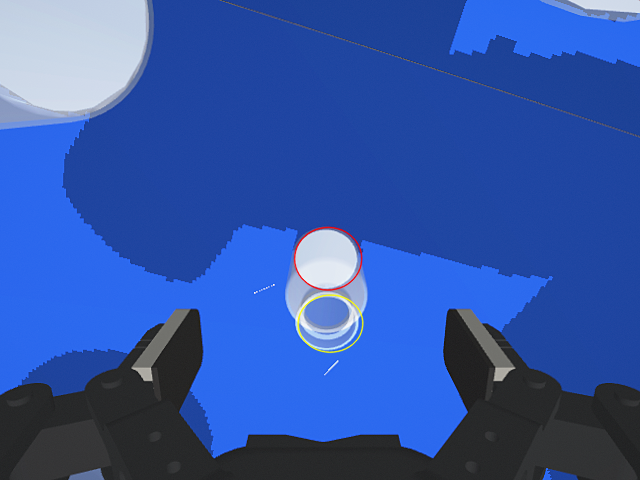

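Call:
arm_command --commands '[0.001,0.001,0.012,0,0,0.001,0.014,0,0,0.001,0.013,0,0,0,0.008,0,0,0,0.002,0]'

```text
clock: 36.3
position: [493.8, -340.3, 13.7]
ee_rot: [0.801, -0.599, -0.007, -0.009]
contact_force: [-0.4, 0.3, -0.6]
gripper_width: 85.3
```

```bash
python3 - <<'E'
from h import *
im,i=snap('wrist','w38.png'); im=im.copy()
plan(491,-339,9,-75)
E
```

```text
clk 36.35 pos [ 493.8 -340.2   13.7] yaw -73.6 tilt [-0.002  0.023] local d(m) [-0.0019  0.0024  0.0047] roll 1.4 F [-0.6  0.  -0.9] w 85.1
```

View pics/w38.png

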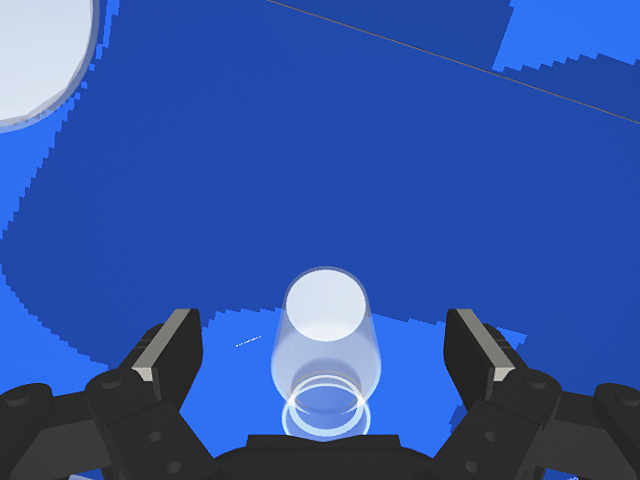

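Call:
arm_command --commands '[-0.001,0.001,0.003,0,-0.001,0,0.001,0,0,0,0,0,0,0,0,0,0,0,0,0]' --jaw 0

```text
clock: 36.85
position: [493.7, -339.0, 11.2]
ee_rot: [0.801, -0.598, -0.005, -0.009]
contact_force: [-0.5, -0.5, -0.1]
gripper_width: 33.5
```

Call:
arm_command --commands '[0,0,0,0,0,0,0,0,0,0,0,0,0,0,0,0,0,0,0,0]'

```text
clock: 37.35
position: [493.6, -338.9, 11.3]
ee_rot: [0.801, -0.598, -0.005, -0.009]
contact_force: [-0.4, 0.9, -0.1]
gripper_width: 33.4
```

```bash
python3 - <<'E'
from h import *
im,i=snap('wrist','w39.png'); im=im.copy()
plan(585,-16,200,-75)
E
```

```text
clk 37.40 pos [ 493.6 -339.    11.3] yaw -73.5 tilt [0.002 0.021] local d(m) [-0.2874 -0.1806 -0.1817] roll 1.5 F [ 0.5  0.6 -0.6] w 33.3
```

View pics/w39.png

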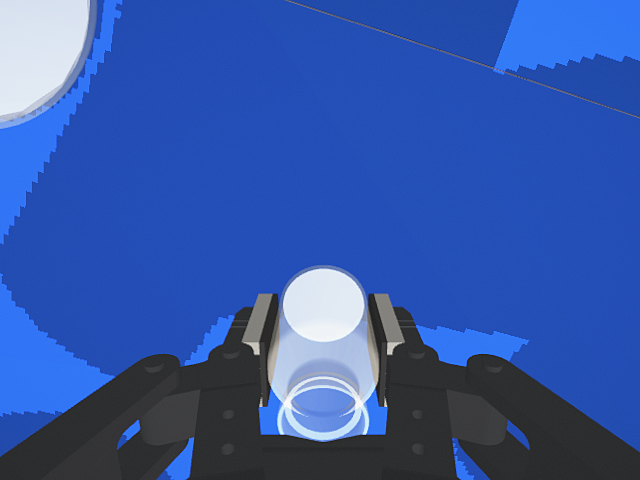

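Call:
arm_command --commands '[0,0,-0.008,0,0,0,-0.02,0,0,0,-0.034,0,0,0,-0.038,0,0,0,-0.036,0]'

```text
clock: 37.9
position: [489.8, -340.4, 147.1]
ee_rot: [0.801, -0.599, -0.013, -0.007]
contact_force: [-0.5, -1.2, 1.2]
gripper_width: 33.6
```

Call:
arm_command --commands '[-0.005,-0.002,-0.03,0,-0.012,-0.003,-0.025,0,-0.016,-0.005,-0.015,0,-0.02,-0.006,-0.006,0,-0.024,-0.007,0,0]'

```text
clock: 38.4
position: [492.4, -262.0, 237.2]
ee_rot: [0.8, -0.6, -0.005, -0.009]
contact_force: [0.6, 0.3, -0.7]
gripper_width: 33.2
```

```bash
python3 - <<'E'
from h import *
plan(500,-16,200,-75)
im,i=snap('wrist','w40.png')
E
```

```text
clk 38.40 pos [ 492.4 -262.   237.2] yaw -73.8 tilt [0.002 0.021] local d(m) [-0.2334 -0.0756  0.0423] roll 1.2 F [ 0.6  0.3 -0.7] w 33.2
```

View pics/w40.png

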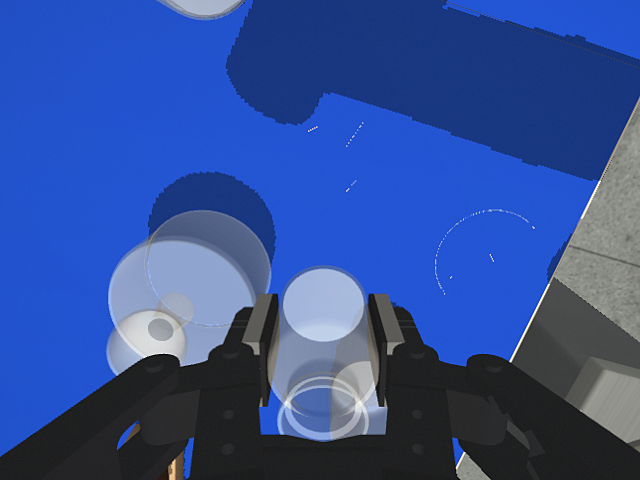

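Call:
arm_command --commands '[-0.024,-0.007,0,0,-0.026,-0.008,0,0,-0.026,-0.008,0,0,-0.026,-0.008,0,0,-0.026,-0.008,0,0]'

```text
clock: 38.95
position: [490.5, -118.5, 239.2]
ee_rot: [0.8, -0.6, -0.008, -0.009]
contact_force: [-0.6, 0.0, 0.3]
gripper_width: 33.7
```

Call:
arm_command --commands '[-0.024,-0.008,0,0,-0.022,-0.01,0,0,-0.014,-0.014,0,0,0,-0.016,0,0,0.002,-0.014,0,0]'

```text
clock: 39.45
position: [529.8, -36.9, 240.6]
ee_rot: [0.802, -0.597, -0.01, -0.008]
contact_force: [0.8, 0.2, -1.1]
gripper_width: 33.4
```

```bash
python3 - <<'E'
from h import *
plan(585,-16,200,-75)
im,i=snap('wrist','w41.png')
E
```

```text
clk 39.45 pos [529.8 -36.9 240.6] yaw -73.3 tilt [-0.006  0.025] local d(m) [-0.0032 -0.0588  0.0408] roll 1.7 F [ 0.8  0.2 -1.1] w 33.4
```

View pics/w41.png

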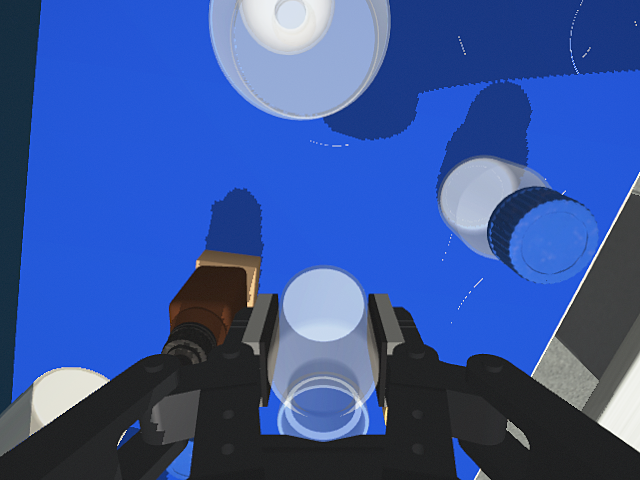

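Call:
arm_command --commands '[0,-0.012,0.005,0,0,-0.014,0.012,0,0,-0.014,0.018,0,-0.001,-0.012,0.02,0,-0.002,-0.007,0.02,0]'

```text
clock: 40.0
position: [592.1, -15.6, 164.2]
ee_rot: [0.801, -0.598, -0.008, -0.01]
contact_force: [-0.3, 0.9, -0.8]
gripper_width: 33.4
```

```bash
python3 - <<'E'
from h import *
plan(585,-16,60,-75)
E
```

```text
clk 40.00 pos [592.1 -15.6 164.2] yaw -73.5 tilt [-0.     0.026] local d(m) [0.001  0.0076 0.1042] roll 1.5 F [-0.3  0.9 -0.8] w 33.4
```

Call:
arm_command --commands '[0,0.003,0.016,0,0,0.002,0.022,0,0,0.001,0.024,0,0,0.001,0.02,0,0,0,0.008,0]'

```text
clock: 40.5
position: [585.0, -16.8, 64.8]
ee_rot: [0.8, -0.6, -0.011, -0.008]
contact_force: [-1.0, -0.7, 0.2]
gripper_width: 33.1
```

```bash
python3 - <<'E'
from h import *
plan(585,-16,20,-75)
np.set_printoptions(precision=1,suppress=True)
for n in('wrist','top','scene'):
    im,i=snap(n,n+'42.png'); im=im.copy()
    for t in('vial_mid','cork','pedestal'):
        for d in arm.place_of(n,t)[:2]: print(n,t,towl(i,d['centre']),d['confidence'])
    if n=='wrist': circ(im,i,585,-16,0,17.5,(255,0,0)); cv2.imwrite('pics/wrist42.png',im[...,::-1])
    if n=='scene': crop(im,260,180,440,300,4.4,'s42c.png')
E
```

```text
clk 40.50 pos [585.  -16.8  64.8] yaw -73.8 tilt [-0.008  0.025] local d(m) [ 0.0003 -0.0002  0.0448] roll 1.2 F [-1.  -0.7  0.2] w 33.1
wrist vial_mid [581.9 -17.7  84.2] 0.57
top cork [590.1 123.5   1. ] 0.58
top pedestal [ 585.9 -152.    -2.1] 0.75
scene vial_mid [582.4 -12.4  93.9] 0.57
scene vial_mid [575.7 173.8  82.9] 0.18
scene cork [582.4 123.6   1.8] 0.96
scene cork [594.   73.1  95.5] 0.47
scene pedestal [ 574.4 -152.3    2.6] 0.71
```

View pics/wrist42.png

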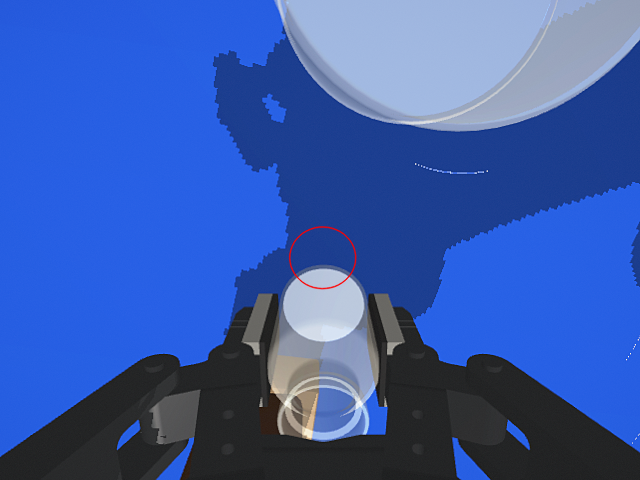

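View pics/s42c.png

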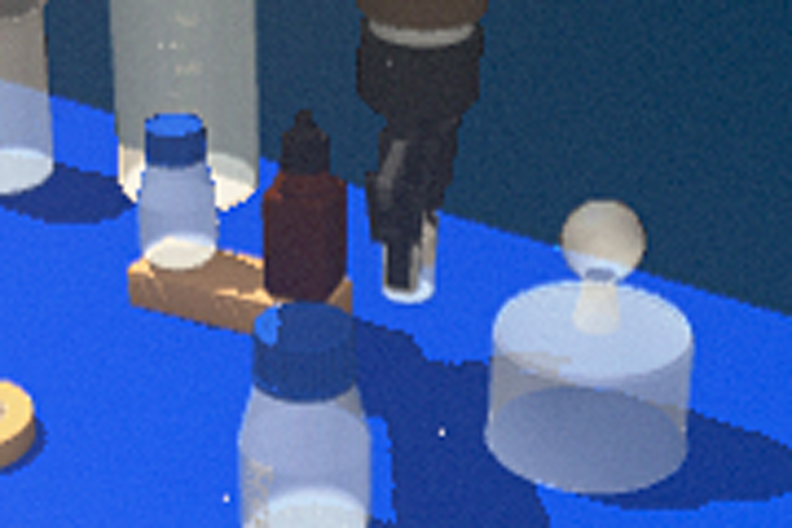

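Call:
arm_command --commands '[0,0,0.012,0,0,0,0.014,0,0,0,0.012,0,0,0,0.007,0,0,0,0,0]'

```text
clock: 41.6
position: [586.3, -14.9, 19.7]
ee_rot: [0.8, -0.6, -0.009, -0.01]
contact_force: [0.2, -0.2, 0.1]
gripper_width: 33.0
```

```bash
python3 - <<'E'
from h import *
plan(585,-15.5,11.3,-75)
im,i=snap('wrist','w43.png')
plan(585,-15.5,11.3,-75)
E
```

```text
clk 41.60 pos [586.3 -14.9  19.7] yaw -73.7 tilt [-0.002  0.026] local d(m) [0.0005 0.0014 0.0083] roll 1.3 F [ 0.2 -0.2  0.1] w 33.0
clk 41.65 pos [586.5 -14.8  20.1] yaw -73.7 tilt [-0.002  0.026] local d(m) [0.0004 0.0017 0.0088] roll 1.3 F [-1.8  0.6 -0.3] w 33.4
```

Call:
arm_command --commands '[0.001,0.001,0.004,0,0,0,0.003,0,0,0,0.002,0,0,0,0.001,0,0,0,0,0]'

```text
clock: 42.15
position: [587.0, -15.8, 10.8]
ee_rot: [0.8, -0.6, -0.007, -0.011]
contact_force: [0.4, 0.3, 0.7]
gripper_width: 33.4
```

```bash
python3 - <<'E'
from h import *
plan(585,-15.5,11.3,-75)
E
```

```text
clk 42.15 pos [587.  -15.8  10.8] yaw -73.7 tilt [0.001 0.026] local d(m) [-0.0008  0.0018 -0.0005] roll 1.3 F [0.4 0.3 0.7] w 33.4
```

Call:
arm_command --commands '[0,0,0,0,0,0,0,0,0,0,0,0,0,0,0,0,0,0,0,0]' --jaw 1

```text
clock: 42.65
position: [587.7, -15.7, 11.5]
ee_rot: [0.8, -0.599, -0.007, -0.012]
contact_force: [-0.7, 0.3, -0.5]
gripper_width: 85.7
```

```bash
python3 - <<'E'
from h import *
im,i=snap('wrist','w44.png'); im=im.copy()
circ(im,i,585,-15.5,0,17.5,(255,0,0)); cv2.imwrite('pics/w44.png',im[...,::-1])
plan(585,-15.5,200,-75)
E
```

```text
clk 42.70 pos [587.7 -15.7  11.5] yaw -73.7 tilt [0.003 0.026] local d(m) [-0.0055  0.0005 -0.1884] roll 1.3 F [-0.4  0.5 -0.3] w 85.5
```

View pics/w44.png

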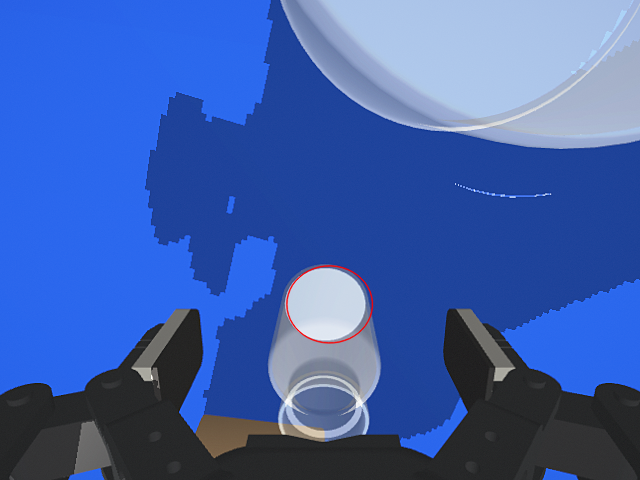

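Vial is released and upright, at (325,303) against the target circle. I'll rise and do the final check.

Call:
arm_command --commands '[0,0,-0.008,0,0,0,-0.02,0,0,0,-0.03,0,0,0,-0.035,0,0,0,-0.035,0]'

```text
clock: 43.2
position: [583.7, -19.8, 139.5]
ee_rot: [0.8, -0.6, -0.011, -0.007]
contact_force: [-0.4, 0.2, 0.2]
gripper_width: 85.1
```

Call:
arm_command --commands '[0,0,-0.035,0,0,0,-0.035,0,0,0,-0.03,0,0,0.01,-0.02,0,0,0.015,-0.01,0]'

```text
clock: 43.7
position: [561.8, -30.4, 283.0]
ee_rot: [0.8, -0.599, -0.007, -0.011]
contact_force: [0.1, 0.8, -0.4]
gripper_width: 85.3
```

Call:
arm_command --commands '[0,0.025,0,0,0,0.03,0,0,0,0.03,0,0,0,0.02,0,0,0,0,0,0]'

```text
clock: 44.2
position: [456.1, -61.6, 287.7]
ee_rot: [0.8, -0.599, -0.003, -0.014]
contact_force: [1.1, 0.2, 0.5]
gripper_width: 85.5
```

```bash
python3 - <<'E'
from h import *
np.set_printoptions(precision=1,suppress=True)
for n in('top','scene','wrist'):
    im,i=snap(n,n+'45.png'); im=im.copy()
    for t in('pedestal','cork','amber_mid','flask_mid','vial_mid','screw_mid','beaker','cup','tape'):
        for d in arm.place_of(n,t)[:3]: print(n,t,towl(i,d['centre']),round(d['confidence'],2))
    if n=='top':
        circ(im,i,585,-15.5,0,17.5,(255,0,0)); circ(im,i,583.3,-152.7,81,12,(255,0,0)); circ(im,i,579.3,167,30,28,(255,0,0)); crop(im,230,150,460,320,3.4,'t45c.png')
    if n=='scene': crop(im,190,160,470,340,2.8,'s45c.png')
plan(0,0,0)
E
```

```text
top pedestal [ 584.  -153.8    2.4] 0.74
top cork [588.6 124.3   1. ] 0.67
top amber_mid [596.7  71.1  93.7] 0.67
top flask_mid [ 585.5 -156.8  124.1] 0.74
top screw_mid [391.8 -71.3  74.9] 0.77
top screw_mid [579.1 173.2  81. ] 0.61
top beaker [650.1 415.4  -1.3] 0.8
top cup [ 640.8 -414.5    2.4] 0.74
top tape [356.5 167.    3.6] 0.73
scene pedestal [ 579.9 -151.5    4.9] 0.61
scene pedestal [ 582.9 -158.4  119.6] 0.59
scene pedestal [644.9 420.3  -1.9] 0.29
scene cork [587.4 120.6   2.7] 0.62
scene amber_mid [589.2  76.1  97.8] 0.57
scene amber_mid [575.1 172.   83. ] 0.36
scene flask_mid [ 586.4 -157.7  122.8] 0.96
scene vial_mid [583.2 -15.9  31.7] 0.81
scene screw_mid [578.8 173.5  83.3] 0.84
scene screw_mid [340.4 293.1  76.4] 0.79
scene screw_mid [391.9 -71.8  72.9] 0.57
scene beaker [649.4 422.3   3.6] 0.62
scene cup [ 638.5 -413.3   -1.1] 0.6
scene cup [645.9 420.6   1.8] 0.35
scene tape [350.7 164.5   2.9] 0.58
scene tape [577.9 174.   80.2] 0.43
wrist pedestal [ 583.1 -149.4   -0.8] 0.94
wrist cork [582.  121.5  -2.3] 0.58
wrist amber_mid [594.8  76.4  94.4] 0.58
wrist flask_mid [ 584.8 -155.6  120.5] 0.78
wrist vial_mid [585.9 -17.9  29.4] 0.69
wrist screw_mid [ 584.1 -153.6   -2.9] 0.55
wrist beaker [583.1 -18.9  29.8] 0.58
wrist beaker [653.8 418.5   2.2] 0.56
wrist tape [356.  165.1   0.1] 0.62
clk 45.70 pos [458.4 -61.  286.5] yaw -73.6 tilt [0. 0.] local d(m) [-0.2  0.4  0.3] roll None F [-0.1  0.2  0.2] w 85.5
```

View pics/t45c.png

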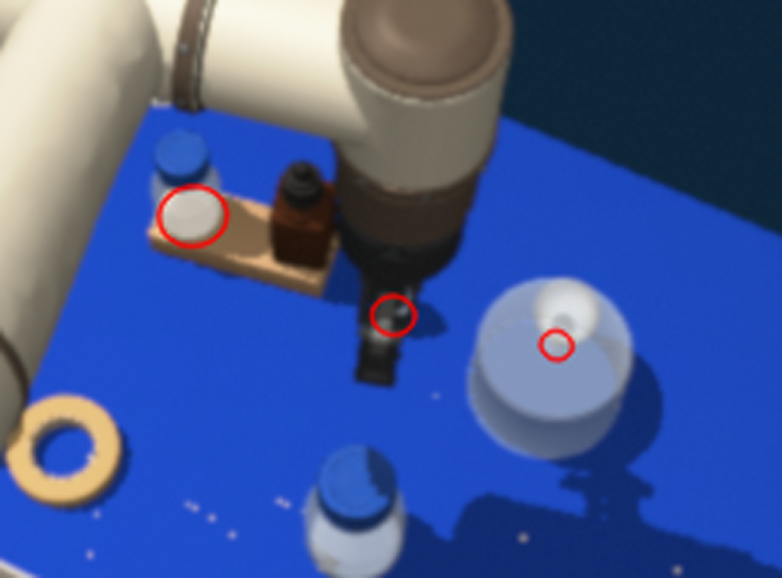

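View pics/s45c.png

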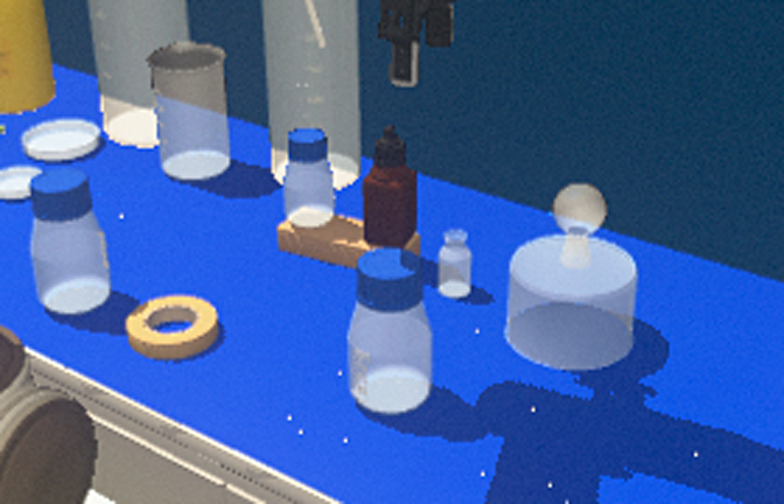

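View pics/wrist45.png

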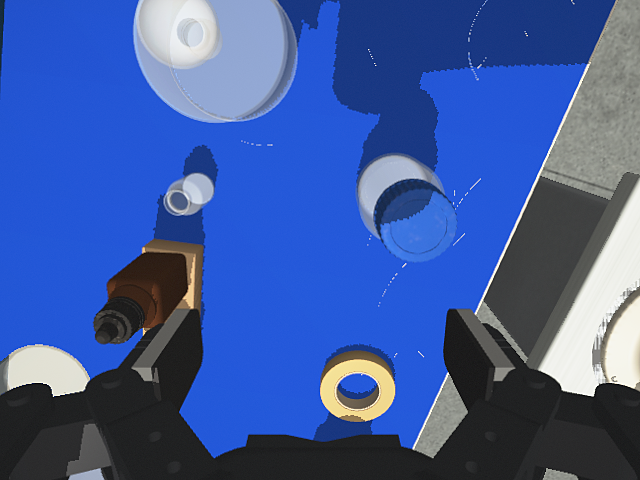

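```bash
python3 -c "
from h import *
print(arm.job_done())"
```

```text
the job is handed in; nothing more can be done
None
```

I did all four moves in the order asked and handed the job in at about 46 s. In the last pictures all four things stand upright, and nothing was knocked over. The wrist force never read above about 3 N.

Positions are world x, y in mm, from the last network readings:

| Thing | Where it stands now | Against the target |
|---|---|---|
| Amber bottle | right end of the cork, about (594,74), lined up with the block | about 47 mm from the block's centre |
| Smallest screw-capped bottle | left end of the cork, about (579,172) | about 51 mm from the block's centre (30 to 64 accepted) |
| Flask, on its neck | on the dish, about (585,-156) | about 4 mm from the dish's centre, the least exact of the four |
| Vial | worktop, about (584.5,-17) | half-way point is (585,-16) |

The beaker, cup, tape and the two larger screw bottles read within measuring error of where they started.

- **Last-check disagreements:** the networks gave a few false labels, such as "beaker" on the vial and "screw" on the dish. The arm hid the vial from the top camera. Its position is from the scene and wrist views, which agreed to about 3 mm.
- **Tool tilt:** the tool leaned about 1 to 3 degrees during the job, and I could not correct that with these commands. All the things settled upright after release.

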